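# Pack the staves into the lay-up jig and bring down the hold-down bar

### The arm

A 6-joint arm with a two-finger parallel gripper is mounted at the origin on a cart in front of the work surface, level with it; the furniture and walls round the work are solid. World frame = base frame: x ahead of the robot, y to its left, z up, the work surface at z = 0. Lengths are in mm, angles in rad, forces in N, time in s.
With the tool pointing down it reaches from about 250 to 800 mm from the base axis. Payload 8.5 kg.
Tool frame: the origin (TCP) lies midway between the tips of the shut fingers; the grasp point (between the pads) lies 19 mm behind it; z points along the fingers, y is the line along which they close (so a half turn about z gives the same grasp; the last joint's range is limited). The gripper opens to 85 mm and grips with 20 to 120 N. Pads are 22 mm wide; open, the fingers measure 114 mm over their backs; the gripper's body (76 mm by 85 mm) begins 54 mm behind the grasp point. The pads swing forward as they close: fully open they stand 13 mm farther back than shut.
Start: joints at [-1.168, 0.238, -0.013, 1.319, 0, 1.571], TCP at [205.778, -482.941, 210.576] pointing down, gripper open.
Joint ranges: [-2.66, 2.66], [-1.03, 1.9], [-1.14, 1.46], [-1.82, 2.27], [-1.45, 1.34], [-3.14, 3.14]. Speed limits (rad/s): [2.22, 2.22, 2.79, 3.14, 3.14, 3.14].

### API

Orientations are given as a unit quaternion [w, x, y, z].
In Python, from bench import env gives the robot as it stands.
- The arm moves only by the tool servo_tool, never from a script. Its argument "steps" is a list of rows, each an object with "slide": the shift along the tool's x, y, z in cm, a list of three; "roll": the turn about the tool's z in degrees. A call has 1 to 12 rows; each row is the pose to reach, as a shift and turn from the pose commanded when the call began, along the tool's axes at that moment; what a row does not reach only later rows make up. A row lasts 1/8 s, in which the tool goes at most 62.5 mm and 10.7 degrees, less where a joint would pass 70% of its speed; a pose out of reach is approached as far as the arm can. A call with a gripper value outside its range is refused whole. "jaw" is the closure in counts, from 0 (fully open) to 255 (shut), set as the call begins (left out, the last holds). The fingers move at their own pace and stop on an object; "newtons" is the grip in N (left out, the last holds). Time passes only in rows, so rows that repeat a pose let the fingers close. It gives the time, the measured TCP pose, the force, the opening and the grip force at its end, in the units of the state.
- env.observe(): the state, without advancing time (a new reading comes with each control period).
- env.get_image(name): name is "side" or "top"; returns a dict with "pixels" (400x640x3 uint8, red, green, blue), "camera_matrix" (3x3 intrinsics, pixels), "camera_from_world" (4x4, takes a point from world to camera coordinates). Camera axes: x right, y down, z forward; pixel columns grow to the right and rows downward; lengths in mm; the calibration is good to about 2 mm. A picture is of the moment at which its call begins. There is no depth.
- env.close_job(): hands the job in; it is judged then, once.
Trained networks look in the newest picture that a camera, given by its name, has taken for a name from the list of things; names that differ only in an ending like _2 or _b are one class to them, and where a whole thing is asked for, a point or a joint stands for the part that bears it (a point fixed in the world has none). Each returns a list of dicts, best first, with "confidence" (0 to 1); they miss things now and then, are a little off and sometimes report something else, mostly with a low value. They report only what shows in the picture. A call takes as long as a camera call.
- env.search_frame(query, camera): "centre" ([column, row] in pixels, amid what is visible of it).
- env.pinpoint(query, camera): "centre" ([column, row] in pixels: a listed point, or the origin of a listed thing).
The state is a dict: "t": time; "joint_pos": joint angles; "dq": joint speeds; "effort": joint torques, N m; "eef_pos": TCP position; "eef_rot": TCP orientation; "force": force on the tool from outside, world axes, zero at the start; "wrist_torque": the same for the moment, N m; "gripper_width": finger opening in mm; "grip_force": force on a finger pad.
Only numpy, scipy, OpenCV 4.12 (cv2) and the standard library are available. Lean on these libraries where they do the work, as an engineer would, in place of code of your own. Each camera call takes 0.05 s, during which the arm holds its last target. There are 200 camera calls.

### The job

Lay the staves up dry for edge-gluing in the plywood jig on the saw table: swing the hold-down bar back out of the way, then lay the staves flat side by side, long sides touching, pushing each one home into the corner, its end against the back fence and its long side against the side fence or the stave before it, so that the finished row has no gaps. When every stave is packed, swing the bar over the row until it rests fully down in its catch. Leave the glue bottle, the tape measure and the wide offcut where they are.

Things in the scene. Friction and masses are not known exactly. Their poses are not given: they have to be found in the camera images.
- jig: Fixed plywood base, 9 mm thick, from x = -130 to 20, y = -70 to 220 mm, with two wooden fences, tops 30 mm above the table. Origin: inner corner of the fences, at table level; z up. Inner faces: back fence x = 0 (y 0 to 222, 20 thick), side fence y = 0 (x -105 to 15, 18 thick). Staves lie on the base, long sides along x, at x -100 to 0, from y = 0 up, 42 mm of y each.
- catch (a point): Centre of the steel catch's saddle, where the bar comes to rest, 34 mm above the table. The catch is fixed to the jig at jig x = -42 to -8, y = 203 to 215 mm; its two prongs reach 50 mm above the table
- hold_bar (a joint): Angle of the bar (rad): 0 = level, fully down in the catch; pi/2 = upright; grows as it opens, to a stop at 2.1. Starts part open, hanging over the packing area. Stiff hinge: stays where it is left, about 1 N at the handle moves it. Wooden bar 20 mm wide, 18 thick, 315 long with handle; when down its underside is 34 mm above the table, 3 mm above the staves
- bar_handle (a point): Middle of the bar's dark wooden handle end, on the bar's centre line, 285 mm from the hinge axis; the handle is 16 mm wide (along the jig's x), 18 mm thick, and reaches 28 mm inboard and 25 mm outboard of this point. With the bar down it lies 30 mm beyond the catch's outer face, 43 mm above the table
- bar_hinge (a point): Point on the hinge axis, on the bar's centre line: jig x = -25, y = -40, 43 mm above the table. The axis is parallel to the jig's x; the bar swings in the jig's y-z plane. Its steel bracket stands outside the side fence, jig x = -51 to 1, y = -59 to -25 mm, up to 55 mm high
- stave_1: Sawn wooden stave, plain brown box 42 x 100 x 22 mm (its x, y, z), 0.05 kg, lying flat on the table at the start. Origin: centre of its underside. All staves are alike and interchangeable. Some starts lack one (then None).
- stave_2: Sawn wooden stave, plain brown box 42 x 100 x 22 mm (its x, y, z), 0.05 kg, lying flat on the table at the start. Origin: centre of its underside. All staves are alike and interchangeable. Some starts lack one (then None).
- stave_3: Sawn wooden stave, plain brown box 42 x 100 x 22 mm (its x, y, z), 0.05 kg, lying flat on the table at the start. Origin: centre of its underside. All staves are alike and interchangeable. Some starts lack one (then None).
- stave_4: Sawn wooden stave, plain brown box 42 x 100 x 22 mm (its x, y, z), 0.05 kg, lying flat on the table at the start. Origin: centre of its underside. All staves are alike and interchangeable. Some starts lack one (then None).
- guard (a point): Middle of the saw's fixed red and grey blade guard, on the table top just behind the work; it reaches 120 mm to either side along y, 20 mm before and behind along x and 63 mm above the table: steer clear of it
- glue_bottle: Bystander: yellow glue bottle with a red cap, 60 mm across, 176 mm tall, standing; origin centre of underside. Not to be moved.
- tape_measure: Bystander: yellow tape measure 35 x 107 x 64 mm; origin centre of underside. Not to be moved.
- wide_offcut: Bystander: wide wooden offcut 60 x 90 x 20 mm, not one of the staves; origin centre of underside. Not to be moved.

How it is judged (in metres and radians):
On the way, in this order (a step that is already met when the one before it is completed fails the run):
1. every stave is packed tight in the row while the bar is still open (x of stave_1 in the frame of jig between -0.0545 and -0.045 m and z of each of stave_1, stave_2, stave_3, stave_4 in the frame of jig below 0.037 m and angle between the y axis of each of stave_1, stave_2, stave_3, stave_4 and the x axis of jig, either way round below 0.06 rad and angle between the z axis of each of stave_1, stave_2, stave_3, stave_4 and the z axis of jig, either way round below 0.1 rad and (y of stave_1 in the frame of jig between 0.015 and 0.0255 m or y of stave_1 in the frame of jig between 0.057 and 0.072 m or y of stave_1 in the frame of jig between 0.099 and 0.1185 m or y of stave_1 in the frame of jig between 0.141 and 0.165 m) and (y of stave_1 in the frame of jig below 0.057 m or y of stave_1 in the frame of jig above 0.072 m or y of stave_2 in the frame of jig between 0.015 and 0.0255 m or y of stave_3 in the frame of jig between 0.015 and 0.0255 m or y of stave_4 in the frame of jig between 0.015 and 0.0255 m) and (y of stave_1 in the frame of jig below 0.099 m or y of stave_1 in the frame of jig above 0.1185 m or y of stave_2 in the frame of jig between 0.057 and 0.072 m or y of stave_3 in the frame of jig between 0.057 and 0.072 m or y of stave_4 in the frame of jig between 0.057 and 0.072 m) and (y of stave_1 in the frame of jig below 0.141 m or y of stave_1 in the frame of jig above 0.165 m or y of stave_2 in the frame of jig between 0.099 and 0.1185 m or y of stave_3 in the frame of jig between 0.099 and 0.1185 m or y of stave_4 in the frame of jig between 0.099 and 0.1185 m) and (horizontal distance between stave_1 and stave_2 above 0.067 m or horizontal distance between stave_1 and stave_2 below 0.0465 m) and (horizontal distance between stave_1 and stave_3 above 0.067 m or horizontal distance between stave_1 and stave_3 below 0.0465 m) and (horizontal distance between stave_1 and stave_4 above 0.067 m or horizontal distance between stave_1 and stave_4 below 0.0465 m) and x of stave_2 in the frame of jig between -0.0545 and -0.045 m and (y of stave_2 in the frame of jig between 0.015 and 0.0255 m or y of stave_2 in the frame of jig between 0.057 and 0.072 m or y of stave_2 in the frame of jig between 0.099 and 0.1185 m or y of stave_2 in the frame of jig between 0.141 and 0.165 m) and (y of stave_2 in the frame of jig below 0.057 m or y of stave_2 in the frame of jig above 0.072 m or y of stave_1 in the frame of jig between 0.015 and 0.0255 m or y of stave_3 in the frame of jig between 0.015 and 0.0255 m or y of stave_4 in the frame of jig between 0.015 and 0.0255 m) and (y of stave_2 in the frame of jig below 0.099 m or y of stave_2 in the frame of jig above 0.1185 m or y of stave_1 in the frame of jig between 0.057 and 0.072 m or y of stave_3 in the frame of jig between 0.057 and 0.072 m or y of stave_4 in the frame of jig between 0.057 and 0.072 m) and (y of stave_2 in the frame of jig below 0.141 m or y of stave_2 in the frame of jig above 0.165 m or y of stave_1 in the frame of jig between 0.099 and 0.1185 m or y of stave_3 in the frame of jig between 0.099 and 0.1185 m or y of stave_4 in the frame of jig between 0.099 and 0.1185 m) and (horizontal distance between stave_2 and stave_3 above 0.067 m or horizontal distance between stave_2 and stave_3 below 0.0465 m) and (horizontal distance between stave_2 and stave_4 above 0.067 m or horizontal distance between stave_2 and stave_4 below 0.0465 m) and x of stave_3 in the frame of jig between -0.0545 and -0.045 m and (y of stave_3 in the frame of jig between 0.015 and 0.0255 m or y of stave_3 in the frame of jig between 0.057 and 0.072 m or y of stave_3 in the frame of jig between 0.099 and 0.1185 m or y of stave_3 in the frame of jig between 0.141 and 0.165 m) and (y of stave_3 in the frame of jig below 0.057 m or y of stave_3 in the frame of jig above 0.072 m or y of stave_1 in the frame of jig between 0.015 and 0.0255 m or y of stave_2 in the frame of jig between 0.015 and 0.0255 m or y of stave_4 in the frame of jig between 0.015 and 0.0255 m) and (y of stave_3 in the frame of jig below 0.099 m or y of stave_3 in the frame of jig above 0.1185 m or y of stave_1 in the frame of jig between 0.057 and 0.072 m or y of stave_2 in the frame of jig between 0.057 and 0.072 m or y of stave_4 in the frame of jig between 0.057 and 0.072 m) and (y of stave_3 in the frame of jig below 0.141 m or y of stave_3 in the frame of jig above 0.165 m or y of stave_1 in the frame of jig between 0.099 and 0.1185 m or y of stave_2 in the frame of jig between 0.099 and 0.1185 m or y of stave_4 in the frame of jig between 0.099 and 0.1185 m) and (horizontal distance between stave_3 and stave_4 above 0.067 m or horizontal distance between stave_3 and stave_4 below 0.0465 m) and x of stave_4 in the frame of jig between -0.0545 and -0.045 m and (y of stave_4 in the frame of jig between 0.015 and 0.0255 m or y of stave_4 in the frame of jig between 0.057 and 0.072 m or y of stave_4 in the frame of jig between 0.099 and 0.1185 m or y of stave_4 in the frame of jig between 0.141 and 0.165 m) and (y of stave_4 in the frame of jig below 0.057 m or y of stave_4 in the frame of jig above 0.072 m or y of stave_1 in the frame of jig between 0.015 and 0.0255 m or y of stave_2 in the frame of jig between 0.015 and 0.0255 m or y of stave_3 in the frame of jig between 0.015 and 0.0255 m) and (y of stave_4 in the frame of jig below 0.099 m or y of stave_4 in the frame of jig above 0.1185 m or y of stave_1 in the frame of jig between 0.057 and 0.072 m or y of stave_2 in the frame of jig between 0.057 and 0.072 m or y of stave_3 in the frame of jig between 0.057 and 0.072 m) and (y of stave_4 in the frame of jig below 0.141 m or y of stave_4 in the frame of jig above 0.165 m or y of stave_1 in the frame of jig between 0.099 and 0.1185 m or y of stave_2 in the frame of jig between 0.099 and 0.1185 m or y of stave_3 in the frame of jig between 0.099 and 0.1185 m) and value of joint hold_bar above 0.3 rad), for 0.2 s.
2. the bar is swung down into its catch (value of joint hold_bar below 0.03 rad), for 0.2 s.
At the end, for the whole second after the job is handed in: Every stave flat and at rest on the base, square within 0.06 rad, end within 4.5 mm of the back fence, the first within 4.5 mm of the side fence, each other within 4.5 mm of the stave before it; bar down (under 0.03 rad); bystanders moved under 40 mm (x of stave_1 in the frame of jig between -0.0545 and -0.045 m and z of each of stave_1, stave_2, stave_3, stave_4 in the frame of jig below 0.037 m and angle between the y axis of each of stave_1, stave_2, stave_3, stave_4 and the x axis of jig, either way round below 0.06 rad and angle between the z axis of each of stave_1, stave_2, stave_3, stave_4 and the z axis of jig, either way round below 0.1 rad and (y of stave_1 in the frame of jig between 0.015 and 0.0255 m or y of stave_1 in the frame of jig between 0.057 and 0.072 m or y of stave_1 in the frame of jig between 0.099 and 0.1185 m or y of stave_1 in the frame of jig between 0.141 and 0.165 m) and (y of stave_1 in the frame of jig below 0.057 m or y of stave_1 in the frame of jig above 0.072 m or y of stave_2 in the frame of jig between 0.015 and 0.0255 m or y of stave_3 in the frame of jig between 0.015 and 0.0255 m or y of stave_4 in the frame of jig between 0.015 and 0.0255 m) and (y of stave_1 in the frame of jig below 0.099 m or y of stave_1 in the frame of jig above 0.1185 m or y of stave_2 in the frame of jig between 0.057 and 0.072 m or y of stave_3 in the frame of jig between 0.057 and 0.072 m or y of stave_4 in the frame of jig between 0.057 and 0.072 m) and (y of stave_1 in the frame of jig below 0.141 m or y of stave_1 in the frame of jig above 0.165 m or y of stave_2 in the frame of jig between 0.099 and 0.1185 m or y of stave_3 in the frame of jig between 0.099 and 0.1185 m or y of stave_4 in the frame of jig between 0.099 and 0.1185 m) and (horizontal distance between stave_1 and stave_2 above 0.067 m or horizontal distance between stave_1 and stave_2 below 0.0465 m) and (horizontal distance between stave_1 and stave_3 above 0.067 m or horizontal distance between stave_1 and stave_3 below 0.0465 m) and (horizontal distance between stave_1 and stave_4 above 0.067 m or horizontal distance between stave_1 and stave_4 below 0.0465 m) and x of stave_2 in the frame of jig between -0.0545 and -0.045 m and (y of stave_2 in the frame of jig between 0.015 and 0.0255 m or y of stave_2 in the frame of jig between 0.057 and 0.072 m or y of stave_2 in the frame of jig between 0.099 and 0.1185 m or y of stave_2 in the frame of jig between 0.141 and 0.165 m) and (y of stave_2 in the frame of jig below 0.057 m or y of stave_2 in the frame of jig above 0.072 m or y of stave_1 in the frame of jig between 0.015 and 0.0255 m or y of stave_3 in the frame of jig between 0.015 and 0.0255 m or y of stave_4 in the frame of jig between 0.015 and 0.0255 m) and (y of stave_2 in the frame of jig below 0.099 m or y of stave_2 in the frame of jig above 0.1185 m or y of stave_1 in the frame of jig between 0.057 and 0.072 m or y of stave_3 in the frame of jig between 0.057 and 0.072 m or y of stave_4 in the frame of jig between 0.057 and 0.072 m) and (y of stave_2 in the frame of jig below 0.141 m or y of stave_2 in the frame of jig above 0.165 m or y of stave_1 in the frame of jig between 0.099 and 0.1185 m or y of stave_3 in the frame of jig between 0.099 and 0.1185 m or y of stave_4 in the frame of jig between 0.099 and 0.1185 m) and (horizontal distance between stave_2 and stave_3 above 0.067 m or horizontal distance between stave_2 and stave_3 below 0.0465 m) and (horizontal distance between stave_2 and stave_4 above 0.067 m or horizontal distance between stave_2 and stave_4 below 0.0465 m) and x of stave_3 in the frame of jig between -0.0545 and -0.045 m and (y of stave_3 in the frame of jig between 0.015 and 0.0255 m or y of stave_3 in the frame of jig between 0.057 and 0.072 m or y of stave_3 in the frame of jig between 0.099 and 0.1185 m or y of stave_3 in the frame of jig between 0.141 and 0.165 m) and (y of stave_3 in the frame of jig below 0.057 m or y of stave_3 in the frame of jig above 0.072 m or y of stave_1 in the frame of jig between 0.015 and 0.0255 m or y of stave_2 in the frame of jig between 0.015 and 0.0255 m or y of stave_4 in the frame of jig between 0.015 and 0.0255 m) and (y of stave_3 in the frame of jig below 0.099 m or y of stave_3 in the frame of jig above 0.1185 m or y of stave_1 in the frame of jig between 0.057 and 0.072 m or y of stave_2 in the frame of jig between 0.057 and 0.072 m or y of stave_4 in the frame of jig between 0.057 and 0.072 m) and (y of stave_3 in the frame of jig below 0.141 m or y of stave_3 in the frame of jig above 0.165 m or y of stave_1 in the frame of jig between 0.099 and 0.1185 m or y of stave_2 in the frame of jig between 0.099 and 0.1185 m or y of stave_4 in the frame of jig between 0.099 and 0.1185 m) and (horizontal distance between stave_3 and stave_4 above 0.067 m or horizontal distance between stave_3 and stave_4 below 0.0465 m) and x of stave_4 in the frame of jig between -0.0545 and -0.045 m and (y of stave_4 in the frame of jig between 0.015 and 0.0255 m or y of stave_4 in the frame of jig between 0.057 and 0.072 m or y of stave_4 in the frame of jig between 0.099 and 0.1185 m or y of stave_4 in the frame of jig between 0.141 and 0.165 m) and (y of stave_4 in the frame of jig below 0.057 m or y of stave_4 in the frame of jig above 0.072 m or y of stave_1 in the frame of jig between 0.015 and 0.0255 m or y of stave_2 in the frame of jig between 0.015 and 0.0255 m or y of stave_3 in the frame of jig between 0.015 and 0.0255 m) and (y of stave_4 in the frame of jig below 0.099 m or y of stave_4 in the frame of jig above 0.1185 m or y of stave_1 in the frame of jig between 0.057 and 0.072 m or y of stave_2 in the frame of jig between 0.057 and 0.072 m or y of stave_3 in the frame of jig between 0.057 and 0.072 m) and (y of stave_4 in the frame of jig below 0.141 m or y of stave_4 in the frame of jig above 0.165 m or y of stave_1 in the frame of jig between 0.099 and 0.1185 m or y of stave_2 in the frame of jig between 0.099 and 0.1185 m or y of stave_3 in the frame of jig between 0.099 and 0.1185 m) and value of joint hold_bar below 0.03 rad and linear speed of each of stave_1, stave_2, stave_3, stave_4 below 0.02 m/s and distance of each of glue_bottle, tape_measure, wide_offcut from where it was at the start of the episode below 0.04 m); the robot touches nothing.
It fails at once if the glue bottle is pushed away or knocked over (distance of glue_bottle from where it was at the start of the episode above 0.04 m or angle between glue_bottle's own z axis and vertical above 0.5 rad).
It fails at once if the tape measure is pushed away or knocked over (distance of tape_measure from where it was at the start of the episode above 0.04 m or angle between tape_measure's own z axis and vertical above 0.5 rad).
It fails at once if the wide offcut is pushed away or knocked over (distance of wide_offcut from where it was at the start of the episode above 0.04 m or angle between wide_offcut's own z axis and vertical above 0.5 rad).
Of stave_1, stave_2, stave_3, stave_4 only 3 to 4 are there at a start; the rules pass over those that are not, and their reading is None.
At some moment in a run one of stave_1, stave_2, stave_3, stave_4 may be knocked a few centimetres aside while the robot is not near it.
Once in a run the grip may slacken for a moment while it holds something.
It also fails if it takes over 210 s, if anything falls off the work surface, if the arm or the gripper's body presses on something with over 40 N, if the wrist force passes 120 N, or if a joint passes its speed limit or range.

## Working session

There is one attempt and no reset: what is moved stays moved. The work goes in short steps, Python scripts to look and compute and a tool call to move; the robot and the scene stay as the last step left them, time stands still between calls to the robot, and variables do not carry over. Pictures are saved under pics/ and viewed, at most 14 in all, crops included, and the job is handed in when it is done.

Besides the shell and the picture viewer there is one more tool, called after "Request:" by a JSON object that holds its "api" and its "payload", one argument or row to a line. servo_tool: Moves the arm, as the interface text tells. Its arguments: {"type":"object","properties":{"steps":{"type":"array","items":{"type":"object","properties":{"slide":{"type":"array","items":{"type":"number"}},"roll":{"type":"number"}}}},"jaw":{"type":"number"},"newtons":{"type":"number"}},"required":["steps"]}

```bash
mkdir -p pics; cat > h.py <<'E'
from bench import env
import numpy as np, cv2
def snap(cam,fn=None):
    d=env.get_image(cam)
    if fn: cv2.imwrite('pics/'+fn,d['pixels'][:,:,::-1])
    return d
def ray(d,uv,z):
    K=np.array(d['camera_matrix']);T=np.array(d['camera_from_world'])
    r=T[:3,:3].T@np.linalg.solve(K,[uv[0],uv[1],1]);c=-T[:3,:3].T@T[:3,3]
    return c+r*(z-c[2])/r[2]
def proj(d,p):
    T=np.array(d['camera_from_world']);q=T[:3,:3]@np.array(p)+T[:3,3];q=np.array(d['camera_matrix'])@q;return q[:2]/q[2]
E
python3 - <<'E'
from h import *
s=env.observe();print(s)
dt=snap('top','t1.png')
Z=dict(jig=0,catch=34,stave_1=0,glue_bottle=0,tape_measure=0,wide_offcut=0,guard=31,bar_handle=200,bar_hinge=43)
for n,z in Z.items():
    for r in env.pinpoint(n,'top')[:6]:
        if r['confidence']>.3: print(n,np.round(r['centre']),round(r['confidence'],2),np.round(ray(dt,r['centre'],z)))
ds=snap('side','s1.png')
for n,z in Z.items():
    for r in env.pinpoint(n,'side')[:6]:
        if r['confidence']>.3: print('side',n,np.round(r['centre']),round(r['confidence'],2),np.round(ray(ds,r['centre'],z)))
E
```

```text
{'t': 0.0, 'joint_pos': array([-1.16797413e+00,  2.38751788e-01, -1.42801235e-02,  1.31918231e+00,
       -3.47344836e-05,  1.57080594e+00]), 'dq': array([ 2.66473844e-04, -3.74996571e-04,  4.58665899e-04,  4.84024360e-04,
        1.02131951e-03, -3.25386270e-05]), 'effort': array([ 6.64449126e-04, -5.38771713e+01,  3.46439981e+01,  1.89038477e-02,
        1.36836452e-04,  1.10376902e-06]), 'eef_pos': array([ 205.62088627, -482.56683507,  209.98277629]), 'eef_rot': array([-6.91139376e-04,  9.79785972e-01,  2.00047358e-01, -1.58845551e-04]), 'force': array([-0.17599126,  0.37057721,  0.84837243]), 'wrist_torque': array([ 0.00382431, -0.04962306, -0.02823624]), 'grip_force': 0.0, 'gripper_width': 85.32545265550849}
jig [428. 171.] 0.7 [ 605. -209.    0.]
jig [444. 248.] 0.68 [ 369. -254.    0.]
catch [360. 184.] 0.93 [556.   4.  34.]
stave_1 [239. 179.] 0.9 [568. 372.   0.]
stave_1 [288. 222.] 0.84 [439. 219.   0.]
stave_1 [241. 219.] 0.69 [445. 361.   0.]
stave_1 [443. 251.] 0.48 [ 361. -253.    0.]
stave_1 [362. 184.] 0.37 [560.  -5.   0.]
glue_bottle [192. 229.] 0.93 [414. 510.   0.]
tape_measure [445. 250.] 0.85 [ 366. -258.    0.]
guard [331. 154.] 0.64 [648.  92.  31.]
bar_hinge [446. 176.] 0.95 [ 586. -249.   43.]
bar_hinge [428. 168.] 0.5 [ 606. -196.   43.]
side jig [334. 166.] 0.61 [ 604. -199.    0.]
side catch [318. 183.] 0.83 [575.   0.  34.]
side catch [302. 260.] 0.44 [423. 396.  34.]
side stave_1 [261. 249.] 0.98 [577. 371.   0.]
side stave_1 [300. 261.] 0.94 [445. 368.   0.]
side stave_1 [327. 234.] 0.56 [431. 219.   0.]
side glue_bottle [281. 295.] 0.95 [425. 507.   0.]
side tape_measure [396. 174.] 0.73 [ 358. -254.    0.]
side wide_offcut [236. 292.] 0.56 [537. 548.  -0.]
side bar_handle [332. 108.] 0.69 [ 667. -310.  200.]
side bar_hinge [344. 156.] 0.9 [ 571. -226.   43.]
side bar_hinge [240. 290.] 0.5 [503. 570.  43.]
```

View pics/t1.png

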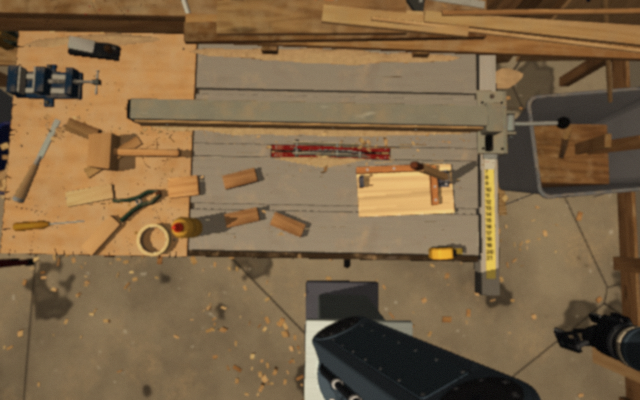

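View pics/s1.png

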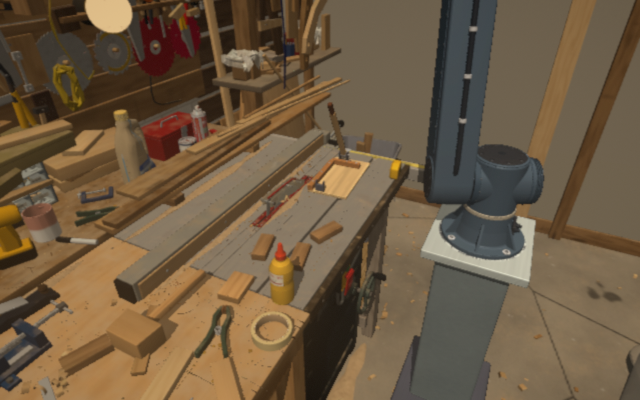

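The top view shows three staves at about (240,179), (241,217) and (289,223). The jig is at (357–454, 165–215) with its hinge on the right at (446,176), the bottle is at (185,228) and the tape at (443,253). In the side view the bar stands nearly upright, with its handle at (332,108). I'll zoom in.

```bash
python3 - <<'E'
import cv2
a=cv2.imread('pics/t1.png')[145:265,340:480]; cv2.imwrite('pics/t1c.png',cv2.resize(a,None,fx=5,fy=5,interpolation=2)[:600])
a=cv2.imread('pics/s1.png')[95:215,290:430]; b=cv2.imread('pics/t1.png')[160:250,170:320]
cv2.imwrite('pics/s1c.png',cv2.resize(a,None,fx=5,fy=5,interpolation=2)); cv2.imwrite('pics/t1d.png',cv2.resize(b,None,fx=5,fy=5,interpolation=2))
E
```

```text
(no output)
```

View pics/t1c.png

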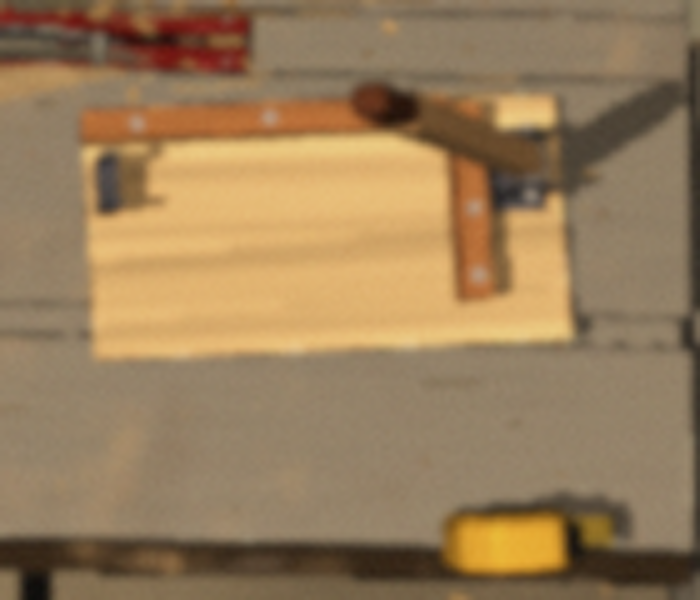

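View pics/s1c.png

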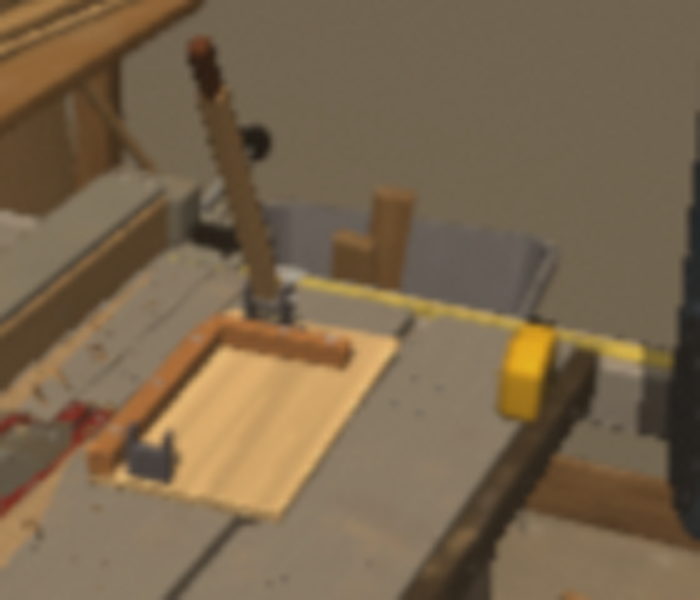

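View pics/t1d.png

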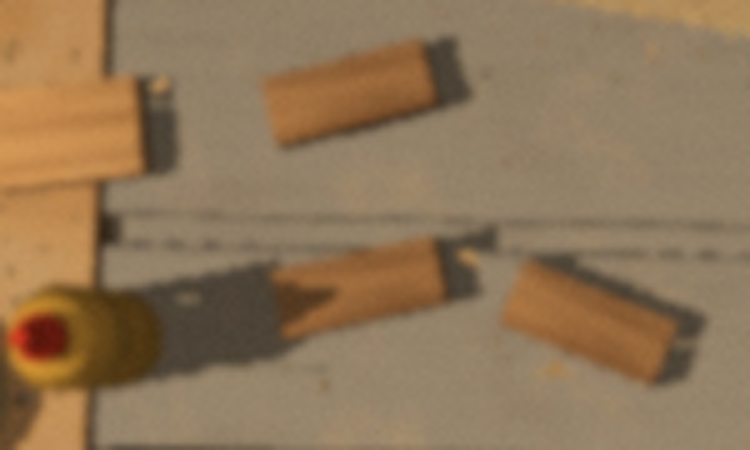

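```bash
cat > fit.py <<'E'
from h import *
from scipy.optimize import least_squares
dt=env.get_image('top');ds=env.get_image('side')
tc=lambda u,v:((u+.5)/5-.5+340,(v+.5)/5-.5+145)
sc=lambda u,v:((u+.5)/5-.5+290,(v+.5)/5-.5+95)
td=lambda u,v:np.array(((u+.5)/5-.5+170,(v+.5)/5-.5+160))
obs=[(dt,tc(95,357),(-130,220,9)),(dt,tc(572,340),(-130,-70,9)),(dt,tc(555,95),(20,-70,9)),(dt,tc(80,110),(20,222,30)),(dt,tc(83,147),(0,222,30)),(dt,tc(458,300),(-105,0,30)),(dt,tc(493,295),(-105,-18,30)),
(ds,sc(280,517),(-130,220,9)),(ds,sc(397,335),(-130,-70,9))]
def w(p,q):
    c,s=np.cos(p[2]),np.sin(p[2]);return np.array([p[0]+c*q[0]-s*q[1],p[1]+s*q[0]+c*q[1],q[2]])
f=lambda p:np.concatenate([proj(d,w(p,q))-uv for d,uv,q in obs])
r=least_squares(f,[605,-205,0],loss='soft_l1',x_scale=[1,1,.01]);P=r.x;print(P);print(np.round(f(P).reshape(-1,2),1))
bar=lambda a:w(P,(-25,-40+310*np.cos(a),43+310*np.sin(a)))
g=lambda a:np.concatenate([proj(dt,bar(a[0]))-tc(375,102),proj(ds,bar(a[0]))-sc(203,42)])
b=least_squares(g,[1.3]);print('bar',b.x,b.fun.round(1),'handle',w(P,(-25,-40+285*np.cos(b.x[0]),43+285*np.sin(b.x[0]))).round())
for n,c in dict(A=[(265,78),(420,40),(437,103),(283,147)],B=[(272,268),(432,238),(445,300),(285,340)],C=[(528,260),(678,318),(655,383),(503,325)]).items():
    # box silhouette fit: use hull of box
    def e(p):
        q=[proj(dt,w(p,(x*50,y*21,z))) for x,y,z in [(1,1,22),(1,-1,22),(-1,-1,22),(-1,1,22)]]
        return np.min([np.sum((np.roll(q,k,0)-[td(*u) for u in c])**2,1) for k in range(4)],0)
    m=ray(dt,np.mean([td(*u) for u in c],0),22)
    best=min((least_squares(e,[m[0],m[1],t],x_scale=[1,1,.01]) for t in (1.2,1.6,2.0)),key=lambda r:r.cost)
    print(n,best.x.round(2),best.fun.round(2))
E
python3 fit.py
```

```text
[ 6.04602219e+02 -2.04568324e+02  6.62815226e-02]
[[-0.3  0.6]
 [-0.2 -0.4]
 [-0.4 -0.4]
 [-0.  -0.2]
 [-0.3 -1. ]
 [ 1.  -0. ]
 [ 0.1  0.7]
 [ 0.2 -1. ]
 [ 0.8  0.5]]
bar [1.03447398] [-0.6 -1.  -0.6 -1.1] handle [ 573. -101.  288.]
A [568.84 365.65   1.86] [0.51 0.66 0.5  0.59]
B [452.04 357.34   1.8 ] [0.43 0.57 0.57 0.3 ]
C [433.84 217.88   1.23] [0.31 0.51 0.16 0.4 ]
```

```bash
cat > go.py <<'E'
import sys
from h import *
P=(604.6,-204.6,0.0663)
def J(x,y,z):
    c,s=np.cos(P[2]),np.sin(P[2]);return np.array([P[0]+c*x-s*y,P[1]+s*x+c*y,z])
def plan(pts,phi=None,prn=True):
    """pts: world targets; phi: wanted heading of tool x"""
    s=env.observe();w,x,y,z=s['eef_rot'];from scipy.spatial.transform import Rotation as R
    M=R.from_quat([x,y,z,w]).as_matrix();ph=np.arctan2(M[1,0],M[0,0])
    print('now',s['eef_pos'].round(1),'phi',round(ph,3),'F',s['force'].round(1),'w',round(s['gripper_width'],1),'t',s['t'])
    if phi is not None:
        d=(ph-phi+np.pi/2)%np.pi-np.pi/2;print('roll deg',np.degrees(d).round(1), 'j6',s['joint_pos'][5].round(2))
    for p in pts: print(np.round(p),'slide cm',np.round(M.T@(np.array(p)-s['eef_pos'])/10,2))
E
python3 - <<'E'
from go import *
plan([[400,-100,270],[400,-30,270],J(-30,170,272)],P[2])
E
```

```text
now [ 205.8 -482.9  210.6] phi 0.403 F [-0.   0.3  0. ] w 85.3 t 1.1
roll deg 19.3 j6 1.57
[ 400 -100  270] slide cm [ 32.88 -27.62  -5.94]
[400 -30 270] slide cm [ 35.62 -34.06  -5.94]
[563. -37. 272.] slide cm [ 50.38 -27.01  -6.14]
```

Request:
{"api": "servo_tool", "payload": {
  "steps": [
    {"slide": [5, -4.5, -6], "roll": 10},
    {"slide": [10, -9, -6], "roll": 19.3},
    {"slide": [15, -13.5, -6], "roll": 19.3},
    {"slide": [20, -18, -6], "roll": 19.3},
    {"slide": [25, -22, -6], "roll": 19.3},
    {"slide": [29, -26, -6], "roll": 19.3},
    {"slide": [33, -30, -6], "roll": 19.3},
    {"slide": [36, -34, -6], "roll": 19.3},
    {"slide": [41, -32, -6], "roll": 19.3},
    {"slide": [46, -29, -6], "roll": 19.3},
    {"slide": [50.4, -27, -6.1], "roll": 19.3},
    {"slide": [50.4, -27, -6.1], "roll": 19.3}
  ],
  "jaw": 255,
  "newtons": 40
}}

```text
t: 2.6
eef_pos: [566.0, -36.9, 269.6]
eef_rot: [-0.0, 0.999, 0.033, -0.001]
force: [-0.9, 0.4, 0.4]
gripper_width: 0.1
grip_force: 0.0
```

Request:
{"api": "servo_tool", "payload": {
  "steps": [
    {"slide": [0, 2.5, 0.3]},
    {"slide": [0, 5, -0.8]},
    {"slide": [0, 7.5, -2]},
    {"slide": [0, 10.5, -2.8]},
    {"slide": [0, 13.4, -3.7]},
    {"slide": [0, 16, -4]},
    {"slide": [0, 18.6, -4.3]},
    {"slide": [0, 21, -3.7]},
    {"slide": [0, 23.3, -3]},
    {"slide": [0, 25.5, -3]},
    {"slide": [0, 25.5, -3]},
    {"slide": [0, 21, -3]}
  ]
}}

```text
$.steps[0]: bad value
```

```bash
python3 - <<'E'
from go import *
d=snap('side','s2.png');a=cv2.imread('pics/s2.png')[60:240,260:440];cv2.imwrite('pics/s2c.png',cv2.resize(a,None,fx=3,fy=3))
C=np.array([433.8,217.9,0])
plan([C+[0,0,150],C+[0,0,60],C+[0,0,12]],1.23-np.pi)   # tool y across stave => tool x along stave
E
```

```text
now [564.3 -36.9 270.2] phi 0.066 F [-0.7  0.2  0.2] w -0.0 t 2.65
roll deg -66.7 j6 3.01
[434. 218. 150.] slide cm [-11.3  -26.28  12.06]
[434. 218.  60.] slide cm [-11.28 -26.28  21.06]
[434. 218.  12.] slide cm [-11.27 -26.28  25.86]
```

View pics/s2c.png

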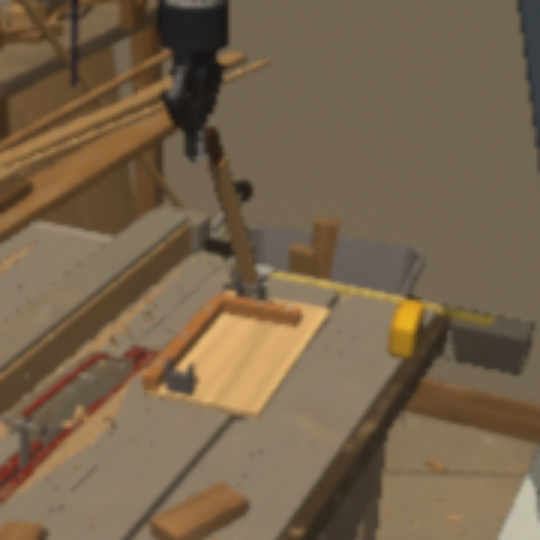

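The side view confirms the refused move changed nothing: the gripper, at crop (195,150), is beside the handle at (212,140). I'll resend the move with roll values.

Request:
{"api": "servo_tool", "payload": {
  "steps": [
    {"slide": [0, 2.5, 0.3], "roll": 0},
    {"slide": [0, 5, -0.8], "roll": 0},
    {"slide": [0, 7.5, -2], "roll": 0},
    {"slide": [0, 10.5, -2.8], "roll": 0},
    {"slide": [0, 13.4, -3.7], "roll": 0},
    {"slide": [0, 16, -4], "roll": 0},
    {"slide": [0, 18.6, -4.3], "roll": 0},
    {"slide": [0, 21, -3.7], "roll": 0},
    {"slide": [0, 23.3, -3], "roll": 0},
    {"slide": [0, 25.5, -3], "roll": 0},
    {"slide": [0, 25.5, -3], "roll": 0},
    {"slide": [0, 21, -3], "roll": 0}
  ]
}}

```text
t: 4.15
eef_pos: [577.6, -248.1, 300.5]
eef_rot: [-0.0, 1.0, 0.031, -0.0]
force: [-0.7, 1.2, -0.2]
gripper_width: -0.0
grip_force: 0.0
```

```bash
python3 - <<'E'
from go import *
d=snap('side');print(env.pinpoint('bar_handle','side')[:2])
for a in (1.2,1.5,1.7,1.8,1.9): print(a,proj(d,J(-25,-40+285*np.cos(a),43+285*np.sin(a))).round())
C=np.array([433.8,217.9,0])
plan([C+[0,0,150],C+[0,0,60],C+[0,0,12]],1.23)   # tool x along stave
E
```

```text
[{'centre': [354.9, 81.2], 'confidence': 0.9}]
1.2 [335.  97.]
1.5 [344.  85.]
1.7 [349.  82.]
1.8 [351.  81.]
1.9 [353.  81.]
now [ 577.3 -243.3  302.3] phi 0.068 F [-0.1  0.3  0.8] w -0.1 t 4.25
roll deg -66.6 j6 2.67
[434. 218. 150.] slide cm [-11.18 -46.97  15.28]
[434. 218.  60.] slide cm [-11.19 -46.96  24.28]
[434. 218.  12.] slide cm [-11.19 -46.96  29.08]
```

Request:
{"api": "servo_tool", "payload": {
  "steps": [
    {"slide": [-1, -5, 0], "roll": -8},
    {"slide": [-2.5, -11, 2], "roll": -17},
    {"slide": [-4, -17, 4], "roll": -26},
    {"slide": [-5.5, -23, 6], "roll": -35},
    {"slide": [-7, -29, 9], "roll": -44},
    {"slide": [-8.5, -35, 12], "roll": -53},
    {"slide": [-10, -41, 15], "roll": -62},
    {"slide": [-11.2, -47, 18], "roll": -66.6},
    {"slide": [-11.2, -47, 23], "roll": -66.6},
    {"slide": [-11.2, -47, 25], "roll": -66.6},
    {"slide": [-11.2, -47, 25], "roll": -66.6}
  ],
  "jaw": 0
}}

```text
t: 5.62
eef_pos: [433.2, 215.1, 50.4]
eef_rot: [-0.0, 0.817, 0.577, -0.002]
force: [0.9, -0.4, 0.4]
gripper_width: 85.4
grip_force: 0.0
```

```bash
python3 - <<'E'
from go import *
d=snap('top','t3.png');a=cv2.imread('pics/t3.png')[160:260,220:350];cv2.imwrite('pics/t3c.png',cv2.resize(a,None,fx=5,fy=5,interpolation=2))
C=np.array([433.8,217.9,0]);plan([C+[0,0,2]],1.23)
E
```

```text
now [434.4 215.2  51.8] phi 1.229 F [ 0.  -0.1  1.2] w 85.2 t 5.675
roll deg -0.0 j6 2.37
[434. 218.   2.] slide cm [ 0.24 -0.15  4.98]
```

View pics/t3c.png

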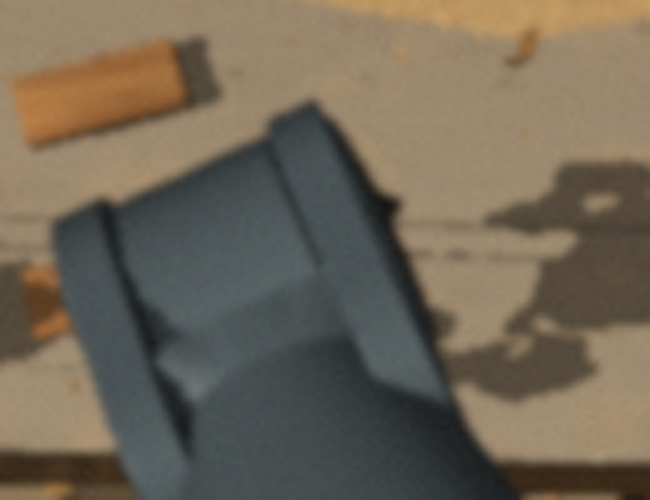

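The arm hides stave C in the top view; stave A is unmoved at crop (100,90). I'll descend and grip.

Request:
{"api": "servo_tool", "payload": {
  "steps": [
    {"slide": [0.2, 0, 2.5], "roll": 0},
    {"slide": [0.2, 0, 4.9], "roll": 0},
    {"slide": [0.2, 0, 4.9], "roll": 0}
  ]
}}

```text
t: 6.05
eef_pos: [435.6, 216.5, 3.1]
eef_rot: [-0.0, 0.817, 0.576, -0.0]
force: [-0.9, -0.1, -0.3]
gripper_width: 85.6
grip_force: 0.0
```

Request:
{"api": "servo_tool", "payload": {
  "steps": [
    {"slide": [0, 0, 0], "roll": 0},
    {"slide": [0, 0, 0], "roll": 0},
    {"slide": [0, 0, 0], "roll": 0},
    {"slide": [0, 0, 0], "roll": 0},
    {"slide": [0, 0, -3], "roll": 0},
    {"slide": [0, 0, -8], "roll": 0},
    {"slide": [0, 0, -10], "roll": 0}
  ],
  "jaw": 255,
  "newtons": 50
}}

```text
t: 6.92
eef_pos: [436.4, 217.5, 105.3]
eef_rot: [0.0, 0.817, 0.576, 0.002]
force: [1.0, -0.1, -1.2]
gripper_width: -0.2
grip_force: 0.0
```

```bash
python3 - <<'E'
from go import *
plan([J(-56,40,102),J(-56,40,60),J(-56,40,13)],P[2]+np.pi)
d=snap('side','s3.png');a=cv2.imread('pics/s3.png')[140:290,240:400];cv2.imwrite('pics/s3c.png',cv2.resize(a,None,fx=4,fy=4))
E
```

```text
now [436.4 217.5 105.3] phi 1.228 F [ 1.  -0.1 -1.2] w -0.2 t 6.925
roll deg 66.6 j6 2.38
[ 546. -168.  102.] slide cm [-32.67  23.29   0.3 ]
[ 546. -168.   60.] slide cm [-32.68  23.28   4.5 ]
[ 546. -168.   13.] slide cm [-32.69  23.27   9.2 ]
```

View pics/s3c.png

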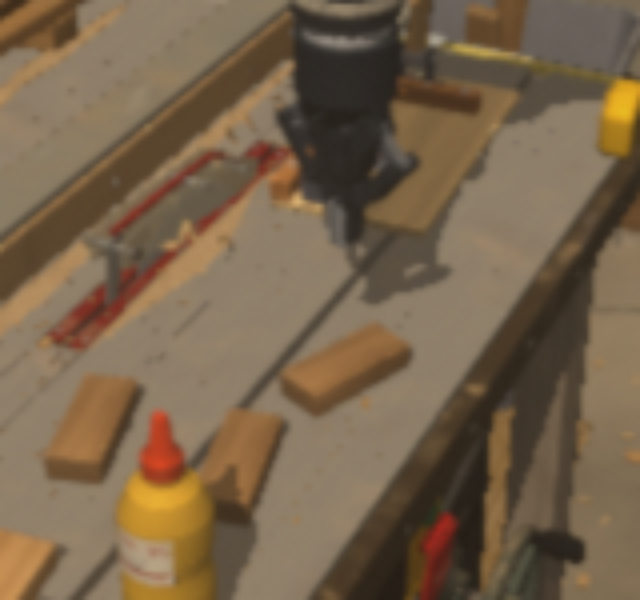

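The side view shows that the grip missed. Stave C still lies at crop (345,365), the other staves and the bottle are untouched. I'll localise C again with the networks.

```bash
python3 - <<'E'
from go import *
d=env.get_image('side')
for c in [(280,378),(375,325),(411,350),(317,398)]: print(ray(d,((c[0]+.5)/4-.5+240,(c[1]+.5)/4-.5+140),22).round())
for r in env.pinpoint('stave_1','side')[:3]: print(r['confidence'],ray(d,r['centre'],0).round(1))
print(proj(d,[436,217,105]))
E
```

```text
[466. 269.  22.]
[431. 174.  22.]
[391. 192.  22.]
[430. 278.  22.]
0.91 [565.2 376.5   0. ]
0.81 [439.3 230.8   0. ]
0.64 [448.  378.7   0. ]
[326.02583756 205.3748892 ]
```

The likely cause is that I lifted before the fingers had closed. I'll retry and check the grip before lifting.

```bash
python3 - <<'E'
from go import *
plan([[433,228,60],[433,228,0.5]],1.22)
E
```

```text
now [436.  217.3 103.4] phi 1.228 F [-1.4  0.2 -0.3] w 0.1 t 7.075
roll deg 0.5 j6 2.38
[433 228  60] slide cm [ 0.9  -0.65  4.34]
[433. 228.   0.] slide cm [ 0.89 -0.66 10.29]
```

Request:
{"api": "servo_tool", "payload": {
  "steps": [
    {"slide": [0.9, -0.7, 2], "roll": 0.5},
    {"slide": [0.9, -0.7, 2], "roll": 0.5},
    {"slide": [0.9, -0.7, 2], "roll": 0.5},
    {"slide": [0.9, -0.7, 2], "roll": 0.5},
    {"slide": [0.9, -0.7, 2], "roll": 0.5},
    {"slide": [0.9, -0.7, 2], "roll": 0.5},
    {"slide": [0.9, -0.7, 5], "roll": 0.5},
    {"slide": [0.9, -0.7, 8], "roll": 0.5},
    {"slide": [0.9, -0.7, 10.2], "roll": 0.5},
    {"slide": [0.9, -0.7, 10.2], "roll": 0.5}
  ],
  "jaw": 0
}}

```text
t: 8.32
eef_pos: [430.7, 227.2, -0.4]
eef_rot: [-0.0, 0.82, 0.573, -0.001]
force: [-0.6, -0.3, 0.3]
gripper_width: 85.3
grip_force: 0.0
```

Request:
{"api": "servo_tool", "payload": {
  "steps": [
    {"slide": [0, 0, 0], "roll": 0},
    {"slide": [0, 0, 0], "roll": 0},
    {"slide": [0, 0, 0], "roll": 0},
    {"slide": [0, 0, 0], "roll": 0},
    {"slide": [0, 0, 0], "roll": 0},
    {"slide": [0, 0, 0], "roll": 0},
    {"slide": [0, 0, 0], "roll": 0},
    {"slide": [0, 0, 0], "roll": 0}
  ],
  "jaw": 255,
  "newtons": 50
}}

```text
t: 9.32
eef_pos: [432.3, 228.1, 1.4]
eef_rot: [-0.0, 0.82, 0.573, 0.001]
force: [-0.7, -0.9, 6.4]
gripper_width: -0.2
grip_force: 3.6
```

```bash
python3 - <<'E'
from go import *
d=snap('side','s4.png');a=cv2.imread('pics/s4.png')[180:280,260:400];cv2.imwrite('pics/s4c.png',cv2.resize(a,None,fx=5,fy=5))
s=env.observe();print(s['gripper_width'],s['grip_force'],s['force'],s['eef_pos'])
E
```

```text
-0.10958312745211411 3.5487530731393235 [-0.12282021  0.51668389  7.15165458] [432.32072455 228.13303038   1.35140265]
```

View pics/s4c.png

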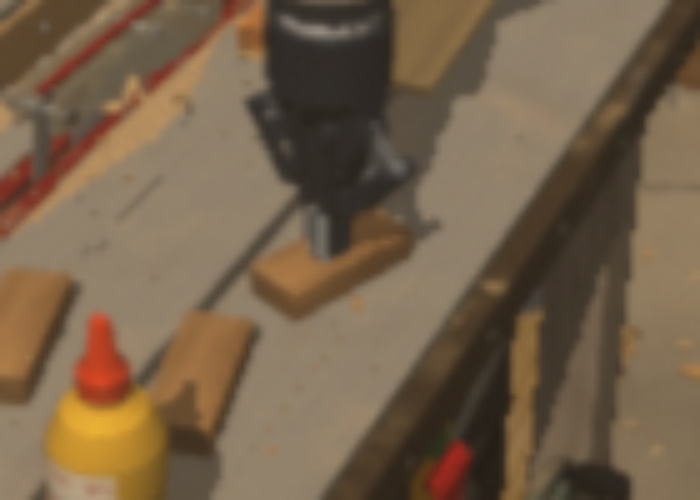

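The picture shows the shut fingertips, at crop (330,258), standing on top of stave C rather than straddling it. I'll check where the calibration puts that.

```bash
python3 - <<'E'
from go import *
d=env.get_image('side');
for z in (0,22,40): print(z,proj(d,[432.3,228.1,z]).round(1))
from scipy.spatial.transform import Rotation as R
s=env.observe();w,x,y,z=s['eef_rot'];print(R.from_quat([x,y,z,w]).as_matrix().round(3),s['joint_pos'])
E
```

```text
0 [325.4 235.5]
22 [325.4 229.9]
40 [325.4 225.2]
[[ 0.344  0.939  0.001]
 [ 0.939 -0.344  0.001]
 [ 0.001  0.001 -1.   ]] [ 4.85426049e-01  3.44970907e-01 -4.52705999e-01  7.71721586e-01
  2.26171865e-04  2.40734319e+00]
```

```bash
python3 - <<'E'
from go import *
d=env.get_image('side')
for z in (270,280,290): print(z,proj(d,[564.3,-36.9,z]).round(1))
for z in (105,115,125): print(z,proj(d,[436.4,217.5,z]).round(1))
plan([[430.5,227.5,60]],1.23)
import cv2
a=cv2.imread('pics/s2.png')
for v in range(104,122): print(v,a[v,320:330].mean(1).round().astype(int))
E
```

```text
270 [325.  118.1]
280 [325.  115.3]
290 [325.  112.5]
105 [325.8 205.4]
115 [325.8 202.6]
125 [325.9 199.8]
now [432.3 228.1   1.4] phi 1.22 F [-1.  -1.   7.1] w -0.1 t 9.475
roll deg -0.6 j6 2.41
[430. 228.  60.] slide cm [-0.11 -0.15 -5.86]
104 [88 60 31 28 28 41 71 71 53 42]
105 [96 70 34 29 29 40 64 67 52 38]
106 [97 72 41 34 33 42 59 63 51 35]
107 [97 73 43 38 36 47 76 76 53 35]
108 [98 73 42 37 37 57 88 83 54 35]
109 [98 73 40 35 37 53 87 83 51 35]
110 [97 73 43 36 36 47 85 83 55 38]
111 [98 76 46 37 36 53 87 87 77 60]
112 [ 99  98  77  52  52  82 102  98  93  70]
113 [100 102  93  71  60  85 100 101  97  73]
114 [100 100  98  92  88  93  99 100  97  76]
115 [100 100  99  98  99  99 100 100  98  78]
116 [100 100  99  99 101 100 100 100  97  77]
117 [ 99  99 100 100 100  99 100 100  99  91]
118 [100 100  99 100 100 100 100 100  99  97]
119 [100 100 100 100 101 100 100 100 100  98]
120 [ 99  99 100 100 100 100 100 100 100  99]
121 [100 100 101 100 100 100  99 101 101 100]
```

Request:
{"api": "servo_tool", "payload": {
  "steps": [
    {"slide": [0, 0, -3], "roll": 0},
    {"slide": [0, 0, -6], "roll": 0},
    {"slide": [0, 0, -6], "roll": 0},
    {"slide": [0, 0, -6], "roll": 0},
    {"slide": [0, 0, -6], "roll": 0},
    {"slide": [0, 0, -6], "roll": 0},
    {"slide": [0, 0, -6], "roll": 0},
    {"slide": [0, 0, -6], "roll": 0}
  ],
  "jaw": 0
}}

```text
t: 10.48
eef_pos: [431.8, 227.8, 60.5]
eef_rot: [-0.0, 0.82, 0.573, -0.0]
force: [-0.6, 0.5, -0.7]
gripper_width: 85.2
grip_force: 0.0
```

The shut tips really sit about 19 mm above the reported TCP height. Both the picture and the contact on the stave agree, so I have to go about 20 mm lower.

Request:
{"api": "servo_tool", "payload": {
  "steps": [
    {"slide": [0, -0.1, 3], "roll": 0},
    {"slide": [0, -0.1, 6], "roll": 0},
    {"slide": [0, -0.1, 7.5], "roll": 0},
    {"slide": [0, -0.1, 8], "roll": 0},
    {"slide": [0, -0.1, 8], "roll": 0}
  ]
}}

```text
t: 11.1
eef_pos: [431.0, 228.2, -19.3]
eef_rot: [-0.0, 0.82, 0.573, -0.0]
force: [-0.1, -0.6, 0.1]
gripper_width: 85.3
grip_force: 0.0
```

Request:
{"api": "servo_tool", "payload": {
  "steps": [
    {"slide": [0, 0, 0], "roll": 0},
    {"slide": [0, 0, 0], "roll": 0},
    {"slide": [0, 0, 0], "roll": 0},
    {"slide": [0, 0, 0], "roll": 0},
    {"slide": [0, 0, 0], "roll": 0},
    {"slide": [0, 0, 0], "roll": 0},
    {"slide": [0, 0, 0], "roll": 0},
    {"slide": [0, 0, 0], "roll": 0}
  ],
  "jaw": 255,
  "newtons": 50
}}

```text
t: 12.1
eef_pos: [431.4, 228.4, -18.6]
eef_rot: [0.0, 0.82, 0.573, 0.001]
force: [-0.7, -0.6, 6.6]
gripper_width: 41.2
grip_force: 50.8
```

```bash
python3 - <<'E'
from go import *
plan([J(-56,50,60),J(-56,50,-8.5)],P[2])
E
```

```text
now [431.4 228.4 -18.6] phi 1.22 F [-0.7 -0.6  6.6] w 41.2 t 12.1
roll deg 66.1 j6 2.41
[ 545. -158.   60.] slide cm [-32.39  24.02  -7.87]
[ 545. -158.   -8.] slide cm [-32.39  24.01  -1.02]
```

Request:
{"api": "servo_tool", "payload": {
  "steps": [
    {"slide": [0, 0, -5], "roll": 0},
    {"slide": [-3, 2.2, -7.9], "roll": 8},
    {"slide": [-7.5, 5.5, -7.9], "roll": 16},
    {"slide": [-12, 9, -7.9], "roll": 24},
    {"slide": [-16.5, 12.3, -7.9], "roll": 32},
    {"slide": [-21, 15.6, -7.9], "roll": 40},
    {"slide": [-25.5, 19, -7.9], "roll": 48},
    {"slide": [-29, 21.5, -7.9], "roll": 56},
    {"slide": [-31.5, 23.4, -7.9], "roll": 63},
    {"slide": [-32.4, 24, -7.9], "roll": 66.1},
    {"slide": [-32.4, 24, -7.9], "roll": 66.1}
  ]
}}

```text
t: 13.48
eef_pos: [544.5, -158.7, 59.5]
eef_rot: [-0.0, 0.999, 0.033, -0.0]
force: [-0.3, 0.7, -1.3]
gripper_width: 40.8
grip_force: 51.2
```

```bash
python3 - <<'E'
from go import *
plan([J(-56,50,60),J(-56,50,-8.5)],P[2])
d=snap('top','t5.png');b=snap('side','s5.png')
a=cv2.imread('pics/t5.png')[140:240,340:480];c=cv2.imread('pics/s5.png')[110:220,290:430]
cv2.imwrite('pics/c5.png',np.vstack([cv2.resize(x,(560,300),interpolation=2) for x in(a,c)]))
E
```

```text
now [ 544.5 -158.7   59.5] phi 0.066 F [-0.3  0.7 -1.3] w 40.8 t 13.475
roll deg -0.0 j6 2.79
[ 545. -158.   60.] slide cm [ 0.09 -0.02 -0.05]
[ 545. -158.   -8.] slide cm [ 0.1  -0.02  6.8 ]
```

View pics/c5.png

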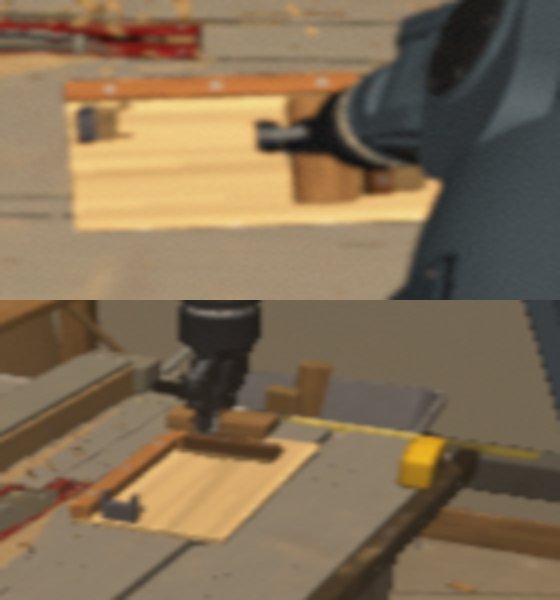

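The stave is held flat above the base at top crop (290–360, 92–203). I'll measure how far it sits along its length in the grip.

```bash
python3 - <<'E'
from go import *
d=env.get_image('top');R=np.array([[np.cos(P[2]),np.sin(P[2])],[-np.sin(P[2]),np.cos(P[2])]])
for u,v in [(290,92),(296,203),(360,198)]:
    for z in (100,78): print(z,(R@(ray(d,(u/4+340,v/3+140),z)[:2]-P[:2])).round())
E
```

```text
100 [-11.  70.]
78 [-7. 64.]
100 [-115.   73.]
78 [-114.   67.]
100 [-112.   27.]
78 [-111.   21.]
```

Request:
{"api": "servo_tool", "payload": {
  "steps": [
    {"slide": [0.3, 0, 3], "roll": 0},
    {"slide": [0.3, 0, 5.5], "roll": 0},
    {"slide": [0.3, 0, 6.5], "roll": 0},
    {"slide": [0.3, 0, 6.8], "roll": 0},
    {"slide": [0.3, 0, 6.8], "roll": 0}
  ]
}}

```text
t: 14.25
eef_pos: [548.2, -158.3, -7.8]
eef_rot: [0.0, 0.999, 0.033, 0.0]
force: [0.7, -0.1, -0.7]
gripper_width: 41.1
grip_force: 51.2
```

Request:
{"api": "servo_tool", "payload": {
  "steps": [
    {"slide": [0, 0, 0], "roll": 0},
    {"slide": [0, 0, 0], "roll": 0},
    {"slide": [0, 0, 0], "roll": 0},
    {"slide": [0, 0, -2.5], "roll": 0},
    {"slide": [0, 0, -5], "roll": 0},
    {"slide": [0, 0, -5], "roll": 0}
  ],
  "jaw": 95
}}

```text
t: 15.0
eef_pos: [549.2, -158.9, 43.4]
eef_rot: [0.001, 0.999, 0.033, 0.002]
force: [0.5, 0.3, -0.4]
gripper_width: 53.6
grip_force: 0.0
```

Request:
{"api": "servo_tool", "payload": {
  "steps": [
    {"slide": [-0.4, -5, 0], "roll": 0},
    {"slide": [-0.4, -5, 0], "roll": 0},
    {"slide": [-0.4, -5, 0], "roll": 0},
    {"slide": [-0.4, -5, 2.5], "roll": 0},
    {"slide": [-0.4, -5, 4.7], "roll": 0},
    {"slide": [-0.4, -4, 4.7], "roll": 0},
    {"slide": [-0.4, -3, 4.7], "roll": 0},
    {"slide": [-0.4, -2.2, 4.7], "roll": 0},
    {"slide": [-0.4, -1.6, 4.7], "roll": 0},
    {"slide": [-0.4, -1.1, 4.7], "roll": 0},
    {"slide": [-0.4, -1.1, 4.7], "roll": 0}
  ],
  "jaw": 255
}}

```text
t: 16.38
eef_pos: [543.2, -148.1, -5.2]
eef_rot: [0.0, 0.999, 0.033, 0.0]
force: [0.2, -0.2, -0.3]
gripper_width: -0.0
grip_force: 0.0
```

Request:
{"api": "servo_tool", "payload": {
  "steps": [
    {"slide": [0, 0.15, 0], "roll": 0},
    {"slide": [0, 0.3, 0], "roll": 0},
    {"slide": [0, 0.3, 0], "roll": 0}
  ]
}}

```text
t: 16.75
eef_pos: [543.2, -150.7, -5.4]
eef_rot: [-0.0, 0.999, 0.033, -0.0]
force: [-0.6, 0.3, -0.2]
gripper_width: -0.3
grip_force: 0.1
```

Request:
{"api": "servo_tool", "payload": {
  "steps": [
    {"slide": [0, 0.2, 0], "roll": 0},
    {"slide": [0, 0.3, 0], "roll": 0},
    {"slide": [0, 0.3, 0], "roll": 0}
  ]
}}

```text
t: 17.12
eef_pos: [543.4, -153.6, -5.4]
eef_rot: [-0.0, 0.999, 0.033, -0.0]
force: [-1.5, 1.6, 0.7]
gripper_width: -0.0
grip_force: 1.0
```

Request:
{"api": "servo_tool", "payload": {
  "steps": [
    {"slide": [0, 0.2, 0], "roll": 0},
    {"slide": [0, 0.3, 0], "roll": 0},
    {"slide": [0, 0.3, 0], "roll": 0}
  ]
}}

```text
t: 17.5
eef_pos: [543.4, -153.8, -5.4]
eef_rot: [-0.003, 0.999, 0.034, -0.0]
force: [0.1, 15.0, 4.1]
gripper_width: -0.2
grip_force: 7.7
```

Request:
{"api": "servo_tool", "payload": {
  "steps": [
    {"slide": [0, -1.2, 0], "roll": 0},
    {"slide": [0, -1.2, -4], "roll": 0},
    {"slide": [-4, 1, -4], "roll": 0},
    {"slide": [-8.4, 3.4, -4], "roll": 0},
    {"slide": [-8.4, 3.4, -2], "roll": 0},
    {"slide": [-8.4, 3.4, 0], "roll": 0},
    {"slide": [-8.4, 3.4, 0], "roll": 0},
    {"slide": [-7.5, 3.4, 0], "roll": 0},
    {"slide": [-6.8, 3.4, 0], "roll": 0},
    {"slide": [-6.2, 3.4, 0], "roll": 0},
    {"slide": [-5.7, 3.4, 0], "roll": 0},
    {"slide": [-5.7, 3.4, 0], "roll": 0}
  ]
}}

```text
t: 19.0
eef_pos: [489.5, -194.3, -5.4]
eef_rot: [-0.0, 0.999, 0.033, 0.0]
force: [0.1, -0.1, 0.4]
gripper_width: 0.2
grip_force: 0.0
```

Request:
{"api": "servo_tool", "payload": {
  "steps": [
    {"slide": [0.2, 0, 0], "roll": 0},
    {"slide": [0.3, 0, 0], "roll": 0},
    {"slide": [0.3, 0, 0], "roll": 0}
  ]
}}

```text
t: 19.38
eef_pos: [492.0, -194.2, -5.4]
eef_rot: [-0.0, 0.999, 0.033, -0.0]
force: [0.5, -0.4, -0.3]
gripper_width: -0.1
grip_force: 0.0
```

Request:
{"api": "servo_tool", "payload": {
  "steps": [
    {"slide": [0.2, 0, 0], "roll": 0},
    {"slide": [0.3, 0, 0], "roll": 0},
    {"slide": [0.3, 0, 0], "roll": 0}
  ]
}}

```text
t: 19.75
eef_pos: [492.3, -194.1, -5.6]
eef_rot: [0.0, 0.999, 0.033, -0.002]
force: [-10.4, -1.9, 7.8]
gripper_width: -0.1
grip_force: 5.0
```

Request:
{"api": "servo_tool", "payload": {
  "steps": [
    {"slide": [0.2, 0, 0], "roll": 0},
    {"slide": [0.3, 0, 0], "roll": 0},
    {"slide": [0.3, 0, 0], "roll": 0}
  ]
}}

```text
t: 20.12
eef_pos: [492.3, -193.9, -5.8]
eef_rot: [0.0, 0.999, 0.032, -0.005]
force: [-20.6, -3.7, 15.0]
gripper_width: 0.1
grip_force: 10.4
```

Stave 1 is home, with 10–20 N against the back fence. I'll back off and relocate the other two.

Request:
{"api": "servo_tool", "payload": {
  "steps": [
    {"slide": [-1.5, 0, 0], "roll": 0},
    {"slide": [-3, 0, -6], "roll": 0},
    {"slide": [-3, 0, -8], "roll": 0},
    {"slide": [-3, 0, -8], "roll": 0}
  ],
  "jaw": 0
}}

```text
t: 20.62
eef_pos: [469.2, -196.4, 76.3]
eef_rot: [0.001, 0.999, 0.033, 0.002]
force: [0.4, 0.5, -0.7]
gripper_width: 72.2
grip_force: 0.0
```

```bash
python3 - <<'E'
from go import *
d=snap('top','t6.png')
for r in env.pinpoint('stave_1','top')[:5]: print('t',round(r['confidence'],2),ray(d,r['centre'],0).round(1))
d2=snap('side','s6.png')
for r in env.pinpoint('stave_1','side')[:5]: print('s',round(r['confidence'],2),ray(d2,r['centre'],0).round(1))
# segment staves in the top picture by hue, min-area rect
im=d['pixels'];sub=im[165:245,215:310];hsv=cv2.cvtColor(sub,cv2.COLOR_RGB2HSV)
m=((hsv[...,1]>95)&(hsv[...,0]<22)).astype(np.uint8)
n,l,st,_=cv2.connectedComponentsWithStats(m)
for i in range(1,n):
    if st[i,4]>150:
        (c,sz,a)=cv2.minAreaRect(np.argwhere(l==i)[:,::-1].astype(np.float32)); b=cv2.boxPoints((c,sz,a))
        w=[ray(d,(p[0]+215,p[1]+165),22) for p in b];e=[w[1]-w[0],w[2]-w[1]];k=max(e,key=np.linalg.norm)
        print(st[i],np.mean(w,0).round(1),[np.linalg.norm(x).round() for x in e],np.arctan2(k[1],k[0]).round(2))
plan([[448,366,60],[569,371,60]],1.8)
E
```

```text
t 0.96 [ 556.6 -191.9    0. ]
t 0.72 [570.4 374.7   0. ]
t 0.7 [454.5 358.    0. ]
s 0.91 [573.1 371.6   0. ]
s 0.59 [453.2 374.2  -0. ]
s 0.5 [ 563.  -228.1    0. ]
s 0.47 [ 360.5 -244.8    0. ]
[  7   2  37  23 536] [568.7 366.3  22. ] [np.float64(106.0), np.float64(47.0)] -1.29
[  8  42  38  22 538] [451.4 356.9  22. ] [np.float64(107.0), np.float64(47.0)] -1.33
now [ 467.4 -195.5   73.4] phi 0.066 F [-0.2  0.4 -0.3] w 85.4 t 20.825
roll deg 80.7 j6 2.68
[448 366  60] slide cm [  1.77 -56.15   1.39]
[569 371  60] slide cm [ 13.88 -55.85   1.38]
```

Request:
{"api": "servo_tool", "payload": {
  "steps": [
    {"slide": [0, -4, 0], "roll": -9},
    {"slide": [0, -10, 0], "roll": -19},
    {"slide": [0, -16, 0], "roll": -29},
    {"slide": [0, -22, 0], "roll": -39},
    {"slide": [0.5, -28, 0], "roll": -49},
    {"slide": [1, -34, 0], "roll": -59},
    {"slide": [1.3, -40, 0], "roll": -69},
    {"slide": [1.6, -46, 0], "roll": -79},
    {"slide": [1.9, -52, 1], "roll": -89},
    {"slide": [2.1, -55.6, 1.4], "roll": -99},
    {"slide": [2.1, -55.6, 1.4], "roll": -99.9},
    {"slide": [2.1, -55.6, 1.4], "roll": -99.9}
  ]
}}

```text
t: 22.32
eef_pos: [451.7, 359.5, 59.6]
eef_rot: [-0.0, 0.618, 0.786, -0.001]
force: [-1.1, 0.1, 0.4]
gripper_width: 85.5
grip_force: 0.0
```

```bash
python3 - <<'E'
from go import *
plan([[452,362,-19]],1.81)
E
```

```text
now [451.7 359.5  59.6] phi 1.808 F [-1.1  0.1  0.4] w 85.5 t 22.325
roll deg -0.1 j6 2.01
[452 362 -19] slide cm [0.24 0.11 7.86]
```

Request:
{"api": "servo_tool", "payload": {
  "steps": [
    {"slide": [0.2, 0.1, 3], "roll": 0},
    {"slide": [0.2, 0.1, 6], "roll": 0},
    {"slide": [0.2, 0.1, 7.4], "roll": 0},
    {"slide": [0.2, 0.1, 7.8], "roll": 0},
    {"slide": [0.2, 0.1, 7.8], "roll": 0}
  ]
}}

```text
t: 22.95
eef_pos: [453.3, 362.4, -16.8]
eef_rot: [0.0, 0.618, 0.786, 0.0]
force: [-0.0, 0.3, -0.4]
gripper_width: 85.5
grip_force: 0.0
```

Request:
{"api": "servo_tool", "payload": {
  "steps": [
    {"slide": [0, 0, 0], "roll": 0},
    {"slide": [0, 0, 0], "roll": 0},
    {"slide": [0, 0, 0], "roll": 0},
    {"slide": [0, 0, 0], "roll": 0},
    {"slide": [0, 0, 0], "roll": 0},
    {"slide": [0, 0, 0], "roll": 0},
    {"slide": [0, 0, 0], "roll": 0},
    {"slide": [0, 0, -2], "roll": 0},
    {"slide": [0, 0, -7], "roll": 0},
    {"slide": [0, 0, -8], "roll": 0}
  ],
  "jaw": 255,
  "newtons": 60
}}

```text
t: 24.2
eef_pos: [454.3, 363.9, 65.8]
eef_rot: [0.001, 0.618, 0.786, 0.002]
force: [0.6, 0.3, -0.2]
gripper_width: 40.9
grip_force: 60.8
```

```bash
python3 - <<'E'
from go import *
plan([J(-54,92,62)],P[2])
E
```

```text
now [454.3 363.9  65.8] phi 1.81 F [ 0.6  0.3 -0.2] w 40.9 t 24.2
roll deg -80.1 j6 2.01
[ 545. -116.   62.] slide cm [-48.8   -2.59   0.26]
```

Request:
{"api": "servo_tool", "payload": {
  "steps": [
    {"slide": [-4, -0.2, 0], "roll": 9},
    {"slide": [-9, -0.5, 0], "roll": 19},
    {"slide": [-14, -0.8, 0], "roll": 29},
    {"slide": [-19, -1, 0], "roll": 39},
    {"slide": [-24, -1.3, 0], "roll": 49},
    {"slide": [-29, -1.6, 0], "roll": 59},
    {"slide": [-34, -1.9, 0], "roll": 69},
    {"slide": [-39, -2.2, 0], "roll": 79},
    {"slide": [-44, -2.4, 0], "roll": 89},
    {"slide": [-48, -2.6, 0], "roll": 98},
    {"slide": [-48.8, -2.6, 0.3], "roll": 99.9},
    {"slide": [-48.8, -2.6, 0.3], "roll": 99.9}
  ]
}}

```text
t: 25.7
eef_pos: [542.4, -117.7, 58.8]
eef_rot: [-0.0, 0.999, 0.033, -0.001]
force: [-0.1, 0.0, -0.4]
gripper_width: 40.5
grip_force: 60.8
```

```bash
python3 - <<'E'
from go import *
plan([J(-54,92,-8)],P[2])
d=snap('top','t7.png');a=cv2.imread('pics/t7.png')[140:240,340:480]
cv2.imwrite('pics/c7.png',cv2.resize(a,None,fx=5,fy=5,interpolation=2))
E
```

```text
now [ 542.4 -117.7   58.8] phi 0.066 F [-0.1  0.  -0.4] w 40.5 t 25.7
roll deg 0.0 j6 2.86
[ 545. -116.   -8.] slide cm [ 0.24 -0.11  6.68]
```

View pics/c7.png

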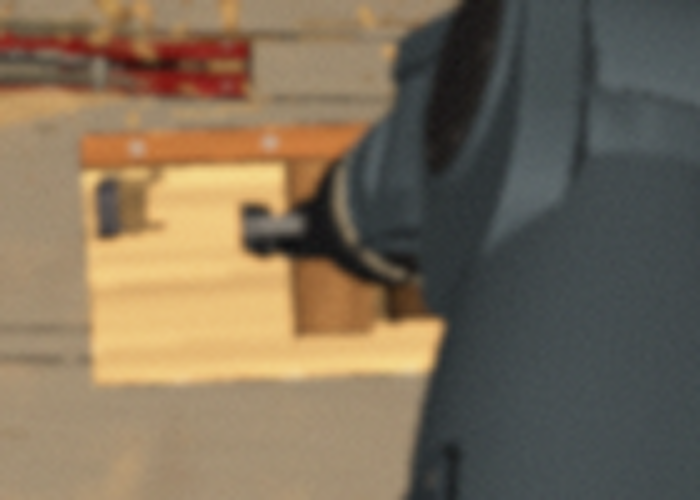

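Stave 2 hangs at crop (287–380, 160–333), beside the packed one. I'll work out its offset in the grip.

```bash
python3 - <<'E'
from go import *
d=env.get_image('top');R=np.array([[np.cos(P[2]),np.sin(P[2])],[-np.sin(P[2]),np.cos(P[2])]])
for u,v in [(287,160),(297,333),(380,330)]: print((R@(ray(d,(u/5+340,v/5+140),99)[:2]-P[:2])).round())
print(R@(env.observe()['eef_pos'][:2]-P[:2]))
E
```

```text
[-12. 112.]
[-110.  113.]
[-111.   66.]
[-56.15625123  91.82414833]
```

Request:
{"api": "servo_tool", "payload": {
  "steps": [
    {"slide": [0.4, 0, 3], "roll": 0},
    {"slide": [0.4, 0, 5.5], "roll": 0},
    {"slide": [0.4, 0, 6.4], "roll": 0},
    {"slide": [0.4, 0, 6.7], "roll": 0},
    {"slide": [0.4, 0, 6.7], "roll": 0}
  ]
}}

```text
t: 26.42
eef_pos: [547.4, -117.2, -6.7]
eef_rot: [0.0, 0.999, 0.033, 0.0]
force: [-0.0, -0.5, -0.4]
gripper_width: 40.3
grip_force: 60.8
```

Request:
{"api": "servo_tool", "payload": {
  "steps": [
    {"slide": [0, 0, 0], "roll": 0},
    {"slide": [0, 0, 0], "roll": 0},
    {"slide": [0, 0, 0], "roll": 0},
    {"slide": [0, 0, -2.5], "roll": 0},
    {"slide": [0, 0, -5], "roll": 0},
    {"slide": [0, 0, -5], "roll": 0}
  ],
  "jaw": 95
}}

```text
t: 27.18
eef_pos: [548.4, -117.8, 44.3]
eef_rot: [0.0, 0.999, 0.033, 0.002]
force: [-0.2, -1.1, -0.5]
gripper_width: 53.7
grip_force: 0.0
```

Request:
{"api": "servo_tool", "payload": {
  "steps": [
    {"slide": [-0.4, -5, 0], "roll": 0},
    {"slide": [-0.4, -5, 0], "roll": 0},
    {"slide": [-0.4, -5, 0], "roll": 0},
    {"slide": [-0.4, -5, 2.5], "roll": 0},
    {"slide": [-0.4, -5, 4.7], "roll": 0},
    {"slide": [-0.4, -4, 4.7], "roll": 0},
    {"slide": [-0.4, -3, 4.7], "roll": 0},
    {"slide": [-0.4, -2.2, 4.7], "roll": 0},
    {"slide": [-0.4, -1.6, 4.7], "roll": 0},
    {"slide": [-0.4, -1.1, 4.7], "roll": 0},
    {"slide": [-0.4, -0.8, 4.7], "roll": 0},
    {"slide": [-0.4, -0.8, 4.7], "roll": 0}
  ],
  "jaw": 255
}}

```text
t: 28.68
eef_pos: [542.5, -109.9, -4.4]
eef_rot: [0.0, 0.999, 0.033, 0.0]
force: [0.3, -0.2, -0.4]
gripper_width: 0.1
grip_force: 0.0
```

```bash
python3 - <<'E'
from go import *
plan([J(-58,97,-5)],P[2])
E
```

```text
now [ 542.5 -109.9   -4.4] phi 0.066 F [ 0.3 -0.2 -0.4] w 0.1 t 28.675
roll deg -0.0 j6 2.88
[ 540. -112.   -5.] slide cm [-0.23  0.16  0.06]
```

Request:
{"api": "servo_tool", "payload": {
  "steps": [
    {"slide": [0, 0.2, 0], "roll": 0},
    {"slide": [0, 0.4, 0], "roll": 0},
    {"slide": [0, 0.4, 0], "roll": 0}
  ]
}}

```text
t: 29.05
eef_pos: [542.8, -111.7, -4.4]
eef_rot: [-0.002, 0.999, 0.034, 0.0]
force: [0.1, 10.1, 2.2]
gripper_width: -0.3
grip_force: 5.0
```

Request:
{"api": "servo_tool", "payload": {
  "steps": [
    {"slide": [0, 0.1, 0], "roll": 0},
    {"slide": [0, 0.2, 0], "roll": 0},
    {"slide": [0, 0.2, 0], "roll": 0}
  ]
}}

```text
t: 29.42
eef_pos: [542.8, -111.9, -4.4]
eef_rot: [-0.004, 0.999, 0.034, 0.0]
force: [1.2, 18.0, 3.3]
gripper_width: -0.3
grip_force: 9.4
```

Request:
{"api": "servo_tool", "payload": {
  "steps": [
    {"slide": [0, -1.2, 0], "roll": 0},
    {"slide": [0, -1.2, -4], "roll": 0},
    {"slide": [-4, 1, -4], "roll": 0},
    {"slide": [-8.6, 3.4, -4], "roll": 0},
    {"slide": [-8.6, 3.4, -2], "roll": 0},
    {"slide": [-8.6, 3.4, 0], "roll": 0},
    {"slide": [-8.6, 3.4, 0], "roll": 0},
    {"slide": [-7.7, 3.4, 0], "roll": 0},
    {"slide": [-7, 3.4, 0], "roll": 0},
    {"slide": [-6.4, 3.4, 0], "roll": 0},
    {"slide": [-5.8, 3.4, 0], "roll": 0},
    {"slide": [-5.8, 3.4, 0], "roll": 0}
  ]
}}

```text
t: 30.92
eef_pos: [487.7, -153.4, -4.4]
eef_rot: [-0.0, 0.999, 0.033, 0.0]
force: [0.4, -0.7, 0.1]
gripper_width: 0.0
grip_force: 0.0
```

Request:
{"api": "servo_tool", "payload": {
  "steps": [
    {"slide": [0.2, 0, 0], "roll": 0},
    {"slide": [0.4, 0, 0], "roll": 0},
    {"slide": [0.4, 0, 0], "roll": 0}
  ]
}}

```text
t: 31.3
eef_pos: [489.8, -153.2, -4.6]
eef_rot: [-0.0, 0.999, 0.033, -0.001]
force: [-4.6, -0.8, 3.2]
gripper_width: -0.2
grip_force: 2.4
```

Request:
{"api": "servo_tool", "payload": {
  "steps": [
    {"slide": [0.1, 0, 0], "roll": 0},
    {"slide": [0.2, 0, 0], "roll": 0},
    {"slide": [0.2, 0, 0], "roll": 0}
  ]
}}

```text
t: 31.68
eef_pos: [489.7, -153.1, -4.7]
eef_rot: [0.0, 0.999, 0.033, -0.003]
force: [-12.1, -1.3, 9.0]
gripper_width: -0.1
grip_force: 6.1
```

Request:
{"api": "servo_tool", "payload": {
  "steps": [
    {"slide": [-1.5, 0, 0], "roll": 0},
    {"slide": [-3, 0, -5], "roll": 0},
    {"slide": [-3, -3, -7], "roll": -8},
    {"slide": [-2, -9, -7], "roll": -18},
    {"slide": [0, -15, -7], "roll": -28},
    {"slide": [2, -21, -7], "roll": -38},
    {"slide": [4, -26, -7], "roll": -48},
    {"slide": [4, -26, -7], "roll": -58}
  ],
  "jaw": 0
}}

```text
t: 32.67
eef_pos: [516.9, 112.5, 65.6]
eef_rot: [-0.0, 0.855, 0.518, 0.001]
force: [0.0, -0.8, 0.8]
gripper_width: 85.5
grip_force: 0.0
```

```bash
python3 - <<'E'
from go import *
d=snap('top','t8.png')
for r in env.pinpoint('stave_1','top')[:5]: print('t',round(r['confidence'],2),ray(d,r['centre'],0).round(1))
d2=snap('side','s8.png')
for r in env.pinpoint('stave_1','side')[:5]: print('s',round(r['confidence'],2),ray(d2,r['centre'],0).round(1))
im=d['pixels'];sub=im[165:245,215:310];hsv=cv2.cvtColor(sub,cv2.COLOR_RGB2HSV)
m=((hsv[...,1]>95)&(hsv[...,0]<22)).astype(np.uint8)
n,l,st,_=cv2.connectedComponentsWithStats(m)
for i in range(1,n):
    if st[i,4]>150:
        (c,sz,a)=cv2.minAreaRect(np.argwhere(l==i)[:,::-1].astype(np.float32)); b=cv2.boxPoints((c,sz,a))
        w=[ray(d,(p[0]+215,p[1]+165),22) for p in b];e=[w[1]-w[0],w[2]-w[1]];k=max(e,key=np.linalg.norm)
        print(st[i],np.mean(w,0).round(1),[np.linalg.norm(x).round() for x in e],np.arctan2(k[1],k[0]).round(2))
plan([[569.5,371,60],[569.5,371,-18]],1.85)
E
```

```text
t 0.87 [ 548.4 -149.5    0. ]
t 0.84 [ 567.6 -186.1    0. ]
t 0.58 [565.3 370.5   0. ]
s 0.61 [568.5 368.3   0. ]
s 0.6 [ 561.2 -182.3    0. ]
s 0.57 [ 552.6 -138.2    0. ]
[  7   2  37  23 532] [568.6 366.6  22. ] [np.float64(105.0), np.float64(47.0)] -1.29
now [515.6 108.7  65.6] phi 1.074 F [ 0.9 -1.   0.4] w 85.5 t 32.875
roll deg -44.5 j6 2.28
[570. 371.  60.] slide cm [25.63 -7.76  0.56]
[570. 371. -18.] slide cm [25.63 -7.76  8.36]
```

Request:
{"api": "servo_tool", "payload": {
  "steps": [
    {"slide": [5, -1.5, 0], "roll": -9},
    {"slide": [11, -3.3, 0], "roll": -18},
    {"slide": [16, -5, 0], "roll": -27},
    {"slide": [21, -6.4, 0], "roll": -36},
    {"slide": [25.4, -7.7, 0.5], "roll": -44.5},
    {"slide": [25.4, -7.7, 0.5], "roll": -44.5},
    {"slide": [25.4, -7.7, 2], "roll": -44.5}
  ]
}}

```text
t: 33.75
eef_pos: [568.9, 368.4, 46.0]
eef_rot: [0.0, 0.602, 0.799, 0.001]
force: [-0.3, -0.5, -0.9]
gripper_width: 85.6
grip_force: 0.0
```

```bash
python3 - <<'E'
from go import *
plan([[568,369,-18]],1.85)
E
```

```text
now [568.9 368.4  46. ] phi 1.851 F [-0.3 -0.5 -0.9] w 85.6 t 33.75
roll deg 0.0 j6 1.87
[568 369 -18] slide cm [ 0.08 -0.08  6.4 ]
```

Request:
{"api": "servo_tool", "payload": {
  "steps": [
    {"slide": [0, 0, 3], "roll": 0},
    {"slide": [0, 0, 5.5], "roll": 0},
    {"slide": [0, 0, 6.4], "roll": 0},
    {"slide": [0, 0, 6.4], "roll": 0}
  ]
}}

```text
t: 34.25
eef_pos: [568.0, 367.9, -18.7]
eef_rot: [-0.0, 0.601, 0.799, -0.001]
force: [-0.3, -0.4, 1.0]
gripper_width: 85.7
grip_force: 0.0
```

Request:
{"api": "servo_tool", "payload": {
  "steps": [
    {"slide": [0, 0, 0], "roll": 0},
    {"slide": [0, 0, 0], "roll": 0},
    {"slide": [0, 0, 0], "roll": 0},
    {"slide": [0, 0, 0], "roll": 0},
    {"slide": [0, 0, 0], "roll": 0},
    {"slide": [0, 0, 0], "roll": 0},
    {"slide": [0, 0, 0], "roll": 0},
    {"slide": [0, 0, -2], "roll": 0},
    {"slide": [0, 0, -7], "roll": 0},
    {"slide": [0, 0, -8], "roll": 0}
  ],
  "jaw": 255,
  "newtons": 60
}}

```text
t: 35.5
eef_pos: [569.9, 370.4, 65.4]
eef_rot: [0.001, 0.6, 0.8, 0.003]
force: [-0.6, -0.2, -0.5]
gripper_width: 40.5
grip_force: 61.5
```

```bash
python3 - <<'E'
from go import *
plan([J(-53,134,62)],P[2])
E
```

```text
now [569.9 370.4  65.4] phi 1.855 F [-0.6 -0.2 -0.5] w 40.5 t 35.5
roll deg -77.5 j6 1.86
[543. -74.  62.] slide cm [-41.94 -15.07   0.19]
```

Request:
{"api": "servo_tool", "payload": {
  "steps": [
    {"slide": [-3, -3, 0], "roll": 9},
    {"slide": [-7, -6, 0], "roll": 19},
    {"slide": [-12, -8, 0], "roll": 29},
    {"slide": [-17, -9, 0], "roll": 39},
    {"slide": [-22, -10, 0], "roll": 49},
    {"slide": [-27, -11, 0], "roll": 59},
    {"slide": [-32, -12.5, 0], "roll": 69},
    {"slide": [-37, -14, 0], "roll": 79},
    {"slide": [-40, -14.8, 0], "roll": 89},
    {"slide": [-41.9, -15.1, 0], "roll": 98},
    {"slide": [-41.9, -15.1, 0.2], "roll": 102.5},
    {"slide": [-41.9, -15.1, 0.2], "roll": 102.5}
  ]
}}

```text
t: 37.0
eef_pos: [540.3, -75.5, 59.1]
eef_rot: [-0.0, 0.999, 0.033, -0.0]
force: [-0.1, 0.3, -0.8]
gripper_width: 40.8
grip_force: 61.4
```

```bash
python3 - <<'E'
from go import *
plan([J(-53,134,-8)],P[2])
d=snap('top','t9.png');a=cv2.imread('pics/t9.png')[140:240,340:480]
cv2.imwrite('pics/c9.png',cv2.resize(a,None,fx=5,fy=5,interpolation=2))
E
```

```text
now [540.3 -75.5  59.1] phi 0.066 F [-0.1  0.3 -0.8] w 40.8 t 37.0
roll deg -0.0 j6 2.94
[543. -74.  -8.] slide cm [ 0.27 -0.09  6.71]
```

View pics/c9.png

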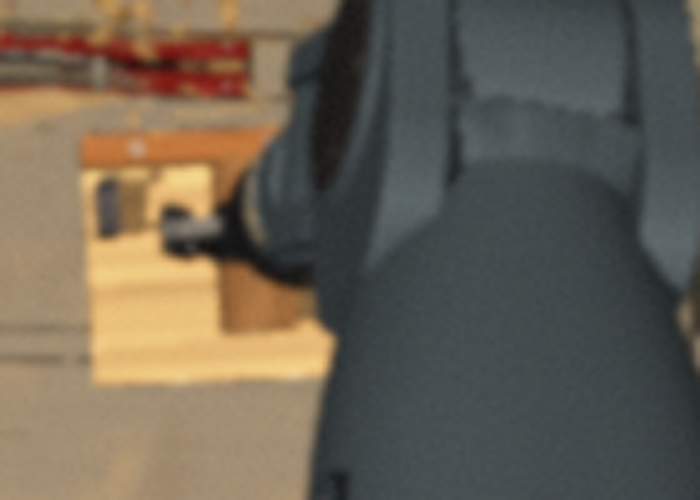

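Stave 3 hangs at crop (217–315, 160–332), clear of the catch. I'll place it and push it home.

Request:
{"api": "servo_tool", "payload": {
  "steps": [
    {"slide": [0.2, 0, 3], "roll": 0},
    {"slide": [0.2, 0, 5.5], "roll": 0},
    {"slide": [0.2, 0, 6.4], "roll": 0},
    {"slide": [0.2, 0, 6.7], "roll": 0},
    {"slide": [0.2, 0, 6.7], "roll": 0}
  ]
}}

```text
t: 37.67
eef_pos: [543.2, -75.1, -6.8]
eef_rot: [0.0, 0.999, 0.033, 0.0]
force: [0.8, 0.9, -0.9]
gripper_width: 40.8
grip_force: 61.4
```

Request:
{"api": "servo_tool", "payload": {
  "steps": [
    {"slide": [0, 0, 0], "roll": 0},
    {"slide": [0, 0, 0], "roll": 0},
    {"slide": [0, 0, 0], "roll": 0},
    {"slide": [0, 0, -2.5], "roll": 0},
    {"slide": [0, 0, -5], "roll": 0},
    {"slide": [0, 0, -5], "roll": 0}
  ],
  "jaw": 95
}}

```text
t: 38.42
eef_pos: [544.2, -75.4, 44.4]
eef_rot: [0.0, 0.999, 0.033, 0.002]
force: [-0.8, 0.5, -0.9]
gripper_width: 53.4
grip_force: 0.0
```

Request:
{"api": "servo_tool", "payload": {
  "steps": [
    {"slide": [-0.4, -4.8, 0], "roll": 0},
    {"slide": [-0.4, -4.8, 0], "roll": 0},
    {"slide": [-0.4, -4.8, 0], "roll": 0},
    {"slide": [-0.4, -4.8, 2.5], "roll": 0},
    {"slide": [-0.4, -4.8, 4.7], "roll": 0},
    {"slide": [-0.4, -4, 4.7], "roll": 0},
    {"slide": [-0.4, -3, 4.7], "roll": 0},
    {"slide": [-0.4, -2.2, 4.7], "roll": 0},
    {"slide": [-0.4, -1.6, 4.7], "roll": 0},
    {"slide": [-0.4, -1.1, 4.7], "roll": 0},
    {"slide": [-0.4, -0.8, 4.7], "roll": 0},
    {"slide": [-0.4, -0.8, 4.7], "roll": 0}
  ],
  "jaw": 255
}}

```text
t: 39.92
eef_pos: [538.3, -67.6, -4.4]
eef_rot: [0.0, 0.999, 0.033, 0.0]
force: [0.1, 0.3, 0.0]
gripper_width: 0.1
grip_force: 0.0
```

```bash
python3 - <<'E'
from go import *
plan([J(-56,139,-5)],P[2])
E
```

```text
now [538.3 -67.6  -4.4] phi 0.066 F [0.1 0.3 0. ] w 0.1 t 39.925
roll deg -0.0 j6 2.95
[540. -70.  -5.] slide cm [0.11 0.21 0.06]
```

Request:
{"api": "servo_tool", "payload": {
  "steps": [
    {"slide": [0, 0.2, 0], "roll": 0},
    {"slide": [0, 0.4, 0], "roll": 0},
    {"slide": [0, 0.4, 0], "roll": 0}
  ]
}}

```text
t: 40.3
eef_pos: [538.7, -69.9, -4.4]
eef_rot: [-0.002, 0.999, 0.034, 0.0]
force: [1.4, 8.2, 1.1]
gripper_width: -0.1
grip_force: 4.2
```

Request:
{"api": "servo_tool", "payload": {
  "steps": [
    {"slide": [0, 0.1, 0], "roll": 0},
    {"slide": [0, 0.2, 0], "roll": 0},
    {"slide": [0, 0.2, 0], "roll": 0}
  ]
}}

```text
t: 40.67
eef_pos: [538.7, -70.0, -4.4]
eef_rot: [-0.003, 0.999, 0.034, 0.0]
force: [1.7, 17.3, 2.7]
gripper_width: 0.0
grip_force: 8.6
```

Request:
{"api": "servo_tool", "payload": {
  "steps": [
    {"slide": [0, -1.2, 0], "roll": 0},
    {"slide": [0, -1.2, -4], "roll": 0},
    {"slide": [-4, 1, -4], "roll": 0},
    {"slide": [-8.5, 3.4, -4], "roll": 0},
    {"slide": [-8.5, 3.4, -2], "roll": 0},
    {"slide": [-8.5, 3.4, 0], "roll": 0},
    {"slide": [-8.5, 3.4, 0], "roll": 0},
    {"slide": [-7.7, 3.4, 0], "roll": 0},
    {"slide": [-7, 3.4, 0], "roll": 0},
    {"slide": [-6.3, 3.4, 0], "roll": 0},
    {"slide": [-5.6, 3.4, 0], "roll": 0},
    {"slide": [-5.6, 3.4, 0], "roll": 0}
  ]
}}

```text
t: 42.18
eef_pos: [485.7, -111.0, -4.4]
eef_rot: [0.0, 0.999, 0.033, 0.0]
force: [-0.4, -0.0, 0.1]
gripper_width: 0.1
grip_force: 0.0
```

Request:
{"api": "servo_tool", "payload": {
  "steps": [
    {"slide": [0.2, 0, 0], "roll": 0},
    {"slide": [0.4, 0, 0], "roll": 0},
    {"slide": [0.4, 0, 0], "roll": 0}
  ]
}}

```text
t: 42.55
eef_pos: [487.1, -110.8, -4.6]
eef_rot: [-0.0, 0.999, 0.033, -0.002]
force: [-5.8, -0.3, 4.3]
gripper_width: -0.2
grip_force: 3.0
```

Request:
{"api": "servo_tool", "payload": {
  "steps": [
    {"slide": [0.1, 0, 0], "roll": 0},
    {"slide": [0.2, 0, 0], "roll": 0},
    {"slide": [0.2, 0, 0], "roll": 0}
  ]
}}

```text
t: 42.92
eef_pos: [487.0, -110.7, -4.8]
eef_rot: [0.0, 0.999, 0.033, -0.003]
force: [-12.6, -1.4, 10.1]
gripper_width: -0.2
grip_force: 6.4
```

Everything looks home. I'll back off and check the row before closing the bar.

Request:
{"api": "servo_tool", "payload": {
  "steps": [
    {"slide": [-1.5, 0, 0], "roll": 0},
    {"slide": [-3, 0, -6], "roll": 0},
    {"slide": [-3, -5, -10], "roll": 0},
    {"slide": [-3, -10, -14], "roll": 0},
    {"slide": [-3, -14, -14], "roll": 0},
    {"slide": [-3, -14, -14], "roll": 0}
  ]
}}

```text
t: 43.68
eef_pos: [451.7, 29.2, 136.3]
eef_rot: [-0.0, 0.999, 0.035, 0.001]
force: [0.3, -0.0, -0.4]
gripper_width: -0.2
grip_force: 0.0
```

```bash
python3 - <<'E'
from go import *
d=snap('top','t10.png');a=cv2.imread('pics/t10.png')[150:230,340:480]
for r in env.search_frame('stave_1','top')[:6]: print('t',round(r['confidence'],2),ray(d,r['centre'],31).round(1))
d2=snap('side','s10.png');print(env.pinpoint('bar_handle','side')[:1]);b=cv2.imread('pics/s10.png')[70:220,290:430]
cv2.imwrite('pics/c10.png',np.hstack([cv2.resize(a,(525,300),interpolation=2),cv2.resize(b,(275,300),interpolation=2)]))
plan([],P[2])
E
```

```text
t 0.73 [ 564.4 -196.4   31. ]
t 0.41 [ 588.8 -105.7   31. ]
[{'centre': [395.1, 175.1], 'confidence': 0.73}]
now [451.6  26.3 135.3] phi 0.065 F [0.3 0.2 0.8] w 0.0 t 43.875
roll deg -0.1 j6 3.14
```

View pics/c10.png

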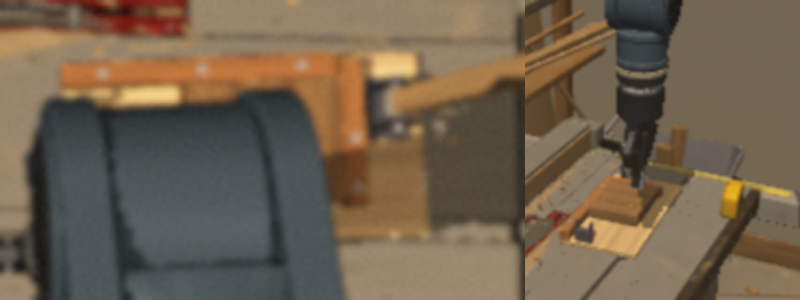

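The row lies packed against both fences (side crop (640,200)). The bar leans well open towards −y, from (395,100) to (525,65) in the top crop. I'll go round behind the bar, turning the wrist a quarter turn to stay clear of its limit.

```bash
python3 - <<'E'
from go import *
plan([J(-150,-100,265),J(-150,-245,262),J(-25,-245,262)],P[2]+np.pi/2)
E
```

```text
now [451.6  26.3 135.3] phi 0.065 F [0.3 0.2 0.8] w 0.0 t 43.875
roll deg 89.9 j6 3.14
[ 462. -314.  265.] slide cm [ -1.22  34.06 -12.97]
[ 471. -459.  262.] slide cm [ -1.2   48.56 -12.66]
[ 596. -451.  262.] slide cm [ 11.3   48.54 -12.67]
```

Request:
{"api": "servo_tool", "payload": {
  "steps": [
    {"slide": [-1, 2, -3], "roll": -9},
    {"slide": [-1.2, 6, -7], "roll": -19},
    {"slide": [-1.2, 11, -11], "roll": -29},
    {"slide": [-1.2, 16, -13], "roll": -39},
    {"slide": [-1.2, 21, -13], "roll": -49},
    {"slide": [-1.2, 26, -13], "roll": -59},
    {"slide": [-1.2, 31, -13], "roll": -69},
    {"slide": [-1.2, 36, -13], "roll": -79},
    {"slide": [-1.2, 41, -13], "roll": -88},
    {"slide": [-1.2, 45, -12.7], "roll": -90},
    {"slide": [-1.2, 48.5, -12.7], "roll": -90},
    {"slide": [-1.2, 48.5, -12.7], "roll": -90}
  ]
}}

```text
t: 45.38
eef_pos: [470.3, -460.9, 260.6]
eef_rot: [-0.001, 0.685, 0.728, -0.0]
force: [0.8, 0.2, 0.1]
gripper_width: -0.0
grip_force: 0.0
```

Request:
{"api": "servo_tool", "payload": {
  "steps": [
    {"slide": [0, 4, 0], "roll": 0},
    {"slide": [0, 8, 0], "roll": 0},
    {"slide": [0, 12.5, 0], "roll": 0},
    {"slide": [0, 12.5, 0], "roll": 0},
    {"slide": [0, 12.5, 0], "roll": 0}
  ]
}}

```text
t: 46.0
eef_pos: [595.9, -449.4, 262.1]
eef_rot: [-0.001, 0.683, 0.73, -0.0]
force: [-0.1, -0.6, 0.3]
gripper_width: 0.0
grip_force: 0.0
```

```bash
python3 - <<'E'
from go import *
d=snap('side','s11.png');print(env.pinpoint('bar_handle','side')[:1])
for a in (1.8,1.9,2.0,2.1): print(a,proj(d,J(-25,-40+285*np.cos(a),43+285*np.sin(a))).round())
d=snap('top');print(env.pinpoint('bar_handle','top')[:1])
for a in (1.8,1.9,2.0,2.1): print(a,proj(d,J(-25,-40+285*np.cos(a),43+285*np.sin(a))).round())
plan([J(-25,y,z) for y,z in ((-217,262),(-162,289),(-102,305),(-60,309),(-14,291),(39,279))])
E
```

```text
[{'centre': [351.0, 84.0], 'confidence': 0.91}]
1.8 [351.  81.]
1.9 [353.  81.]
2.0 [356.  82.]
2.1 [357.  83.]
[{'centre': [515.9, 161.3], 'confidence': 0.59}]
1.8 [513. 159.]
1.9 [524. 159.]
2.0 [533. 159.]
2.1 [540. 160.]
now [ 595.4 -449.8  263.6] phi 1.636 F [-0.2 -0.2 -0.7] w 0.2 t 46.2
[ 594. -423.  262.] slide cm [2.71 0.03 0.16]
[ 590. -368.  289.] slide cm [ 8.21  0.03 -2.54]
[ 586. -308.  305.] slide cm [14.21  0.02 -4.15]
[ 584. -266.  309.] slide cm [ 1.841e+01  1.000e-02 -4.550e+00]
[ 581. -220.  291.] slide cm [23.01  0.   -2.75]
[ 577. -167.  279.] slide cm [28.31 -0.   -1.55]
```

Request:
{"api": "servo_tool", "payload": {
  "steps": [
    {"slide": [4, 0, -0.6], "roll": 0},
    {"slide": [8.2, 0, -2.5], "roll": 0},
    {"slide": [11, 0, -3.4], "roll": 0},
    {"slide": [14.2, 0, -4.2], "roll": 0},
    {"slide": [16.5, 0, -4.4], "roll": 0},
    {"slide": [18.4, 0, -4.5], "roll": 0},
    {"slide": [20.7, 0, -3.6], "roll": 0},
    {"slide": [23, 0, -2.7], "roll": 0},
    {"slide": [25.6, 0, -2.1], "roll": 0},
    {"slide": [28.3, 0, -1.5], "roll": 0},
    {"slide": [28.3, 0, -1.5], "roll": 0}
  ]
}}

```text
t: 47.58
eef_pos: [577.4, -165.5, 277.0]
eef_rot: [-0.001, 0.683, 0.731, -0.0]
force: [0.2, 0.3, 0.4]
gripper_width: 0.5
grip_force: 0.0
```

```bash
python3 - <<'E'
from go import *
d=snap('side');print(env.pinpoint('bar_handle','side')[:1])
for a in (.9,1.0,1.1,1.2,1.4,1.6): print(a,proj(d,J(-25,-40+285*np.cos(a),43+285*np.sin(a))).round())
plan([J(-25,y,z) for y,z in ((87,256),(131,224),(167,184),(200,143),(220,95),(238,50))])
E
```

```text
[{'centre': [338.2, 96.0], 'confidence': 0.79}]
0.9 [327. 116.]
1.0 [330. 109.]
1.1 [333. 103.]
1.2 [335.  97.]
1.4 [341.  89.]
1.6 [346.  83.]
now [ 577.9 -167.2  277.4] phi 1.637 F [-0.1 -0.3 -0.3] w -0.0 t 47.675
[ 574. -119.  256.] slide cm [ 4.79 -0.08  2.14]
[571. -76. 224.] slide cm [ 9.19 -0.08  5.34]
[569. -40. 184.] slide cm [12.79 -0.08  9.34]
[566.  -7. 143.] slide cm [16.09 -0.08 13.44]
[565.  13.  95.] slide cm [18.09 -0.08 18.24]
[564.  31.  50.] slide cm [19.89 -0.08 22.74]
```

Request:
{"api": "servo_tool", "payload": {
  "steps": [
    {"slide": [2.4, 0, 1], "roll": 0},
    {"slide": [4.8, 0, 2.1], "roll": 0},
    {"slide": [7, 0, 3.7], "roll": 0},
    {"slide": [9.2, 0, 5.3], "roll": 0},
    {"slide": [11, 0, 7.3], "roll": 0},
    {"slide": [12.8, 0, 9.3], "roll": 0},
    {"slide": [14.5, 0, 11.4], "roll": 0},
    {"slide": [16.1, 0, 13.4], "roll": 0},
    {"slide": [17.1, 0, 15.8], "roll": 0},
    {"slide": [18.1, 0, 18.2], "roll": 0},
    {"slide": [19, 0, 20.5], "roll": 0},
    {"slide": [19.9, 0, 22.7], "roll": 0}
  ]
}}

```text
t: 49.18
eef_pos: [565.4, 30.7, 49.8]
eef_rot: [0.0, 0.684, 0.73, 0.0]
force: [-0.8, -0.2, 0.6]
gripper_width: 0.2
grip_force: 0.2
```

Request:
{"api": "servo_tool", "payload": {
  "steps": [
    {"slide": [0.4, 0, 0.8], "roll": 0},
    {"slide": [0.4, 0, 1.2], "roll": 0},
    {"slide": [0.4, 0, 1.2], "roll": 0}
  ]
}}

```text
t: 49.55
eef_pos: [564.9, 35.0, 39.0]
eef_rot: [0.0, 0.684, 0.73, 0.0]
force: [-0.0, 0.7, 0.2]
gripper_width: 0.3
grip_force: 0.0
```

Request:
{"api": "servo_tool", "payload": {
  "steps": [
    {"slide": [0, 0, 0.3], "roll": 0},
    {"slide": [0, 0, 0.4], "roll": 0},
    {"slide": [0, 0, 0.4], "roll": 0}
  ]
}}

```text
t: 49.92
eef_pos: [564.6, 35.4, 34.7]
eef_rot: [0.0, 0.683, 0.73, 0.0]
force: [0.2, -0.1, -0.3]
gripper_width: -0.0
grip_force: 0.1
```

Request:
{"api": "servo_tool", "payload": {
  "steps": [
    {"slide": [0, 0, 0.2], "roll": 0},
    {"slide": [0, 0, 0.3], "roll": 0},
    {"slide": [0, 0, 0.3], "roll": 0}
  ]
}}

```text
t: 50.3
eef_pos: [564.4, 35.5, 31.5]
eef_rot: [-0.0, 0.683, 0.73, -0.0]
force: [0.3, -0.6, 0.3]
gripper_width: -0.3
grip_force: 0.0
```

Request:
{"api": "servo_tool", "payload": {
  "steps": [
    {"slide": [0, 0, 0.2], "roll": 0},
    {"slide": [0, 0, 0.3], "roll": 0},
    {"slide": [0, 0, 0.3], "roll": 0}
  ]
}}

```text
t: 50.68
eef_pos: [564.7, 35.6, 30.8]
eef_rot: [0.001, 0.683, 0.73, 0.001]
force: [-8.0, 0.0, 23.6]
gripper_width: -0.0
grip_force: 11.8
```

Firm contact: the bar is seated at 24 N. I'll lift clear and verify.

Request:
{"api": "servo_tool", "payload": {
  "steps": [
    {"slide": [0, 0, -0.5], "roll": 0},
    {"slide": [0, 0, -4], "roll": 0},
    {"slide": [0, 0, -9], "roll": 0},
    {"slide": [-4, -5, -12], "roll": 0},
    {"slide": [0, -11, -14], "roll": 0},
    {"slide": [5, -17, -14], "roll": 0},
    {"slide": [11, -19, -14], "roll": 0},
    {"slide": [17, -19, -14], "roll": 0},
    {"slide": [23, -19, -14], "roll": 0},
    {"slide": [23, -19, -14], "roll": 0}
  ]
}}

```text
t: 51.92
eef_pos: [359.1, 255.5, 168.7]
eef_rot: [-0.0, 0.682, 0.731, 0.0]
force: [0.7, -0.2, 0.2]
gripper_width: -0.1
grip_force: 0.0
```

```bash
python3 - <<'E'
from go import *
d=snap('top','t12.png');a=cv2.imread('pics/t12.png')[150:230,340:480]
print(env.pinpoint('bar_handle','top')[:1],proj(d,J(-25,245,43)))
for n,z in (('glue_bottle',0),('tape_measure',0)): print(n,[ray(d,r['centre'],z).round() for r in env.pinpoint(n,'top')[:1]])
d2=snap('side','s12.png');b=cv2.imread('pics/s12.png')[130:210,290:400]
print(env.pinpoint('bar_handle','side')[:1],[proj(d2,J(-25,245,43+h)).round(1) for h in (0,9)])
cv2.imwrite('pics/c12.png',np.vstack([cv2.resize(a,(525,300),interpolation=2),cv2.resize(b,(525,300),interpolation=2)]))
plan([])
E
```

```text
[{'centre': [350.6, 181.2], 'confidence': 0.86}] [349.10625869 181.12612552]
glue_bottle [array([418., 507.,   0.])]
tape_measure [array([ 374., -256.,    0.])]
[] [array([315.7, 186.3]), array([315.7, 184.1])]
now [359.8 251.5 168.6] phi 1.636 F [-0.6 -0.7  0.2] w -0.1 t 52.225
```

View pics/c12.png

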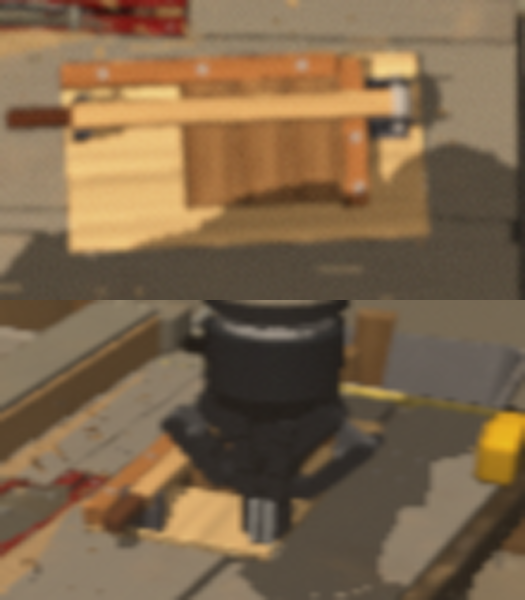

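The bar lies in its catch across a gap-free row (top crop: staves at (185–340, 80–205), handle at (38,117)), and the bystanders are in place. I'll hand it in.

```bash
python3 -c "
from bench import env
print(env.close_job())"
```

```text
the job is handed in; nothing more can be done
None
```

The job is handed in: all three staves are packed tight in the corner, the hold-down bar is down in its catch, and the bottle, tape measure and offcut were left alone; I have no verdict from the judge.

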